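Clear, close and tare the moisture balance

ROBOT

A 6-joint arm with a two-finger parallel gripper is mounted at the origin on a cart in front of the work surface, level with it; the furniture and walls round the work are solid. World frame = base frame: x ahead of the robot, y to its left, z up, the work surface at z = 0. Lengths are in mm, angles in degrees, forces in N, time in s.
With the tool pointing down it reaches from about 300 to 1000 mm from the base axis. Payload 5.1 kg.
Tool frame: the origin (TCP) lies at the very end of the fingers, on their centre line; the grasp point (between the pads) lies 19 mm behind it; z points along the fingers, x is the direction in which the jaws open and shut, and the axes are right-handed (so a half turn about z gives the same grasp; the last joint's range is limited). The gripper opens to 95 mm and grips with 3 to 60 N. Pads are 20 mm wide; open, the fingers measure 119 mm over their backs; the gripper's body (75 mm by 180 mm) begins 59 mm behind the grasp point.
Start: joints at [-69.018, 7.093, 94.555, -0, 78.352, -4.733], TCP at [281.992, -585.632, 177.456] pointing down, gripper open.
Joint ranges: [-149.61, 149.61], [-58.7, 133.49], [1.44, 155.28], [-77.14, 257.14], [18.33, 153.61], [-166.67, 166.67]. Speed limits (degrees/s): [147.25, 147.25, 180, 180, 180, 180].

INTERFACE

Orientations are given as a 3x3 rotation matrix whose columns are the frame's x, y, z axes.
In Python, from workcell import readout, get_image, env, find_in, tip_of gives the robot as it stands.
- The arm moves only by the shell command python3 -m handwheel 'ROWS'. ROWS is JSON, a list of rows, each an object of numbers: "tx", "ty", "tz": the shift along the tool's x, y, z in units of 50 mm (1.0 is 50 mm); "wx", "wy", "wz": the turn, a rotation vector about the tool's x, y, z in units of 8 degrees (1.0 is 8 degrees); "claw": the closure, from 0 (fully open) to 1 (shut). In form: [{"tx": .., "ty": .., "tz": .., "wx": .., "wy": .., "wz": .., "claw": ..}, ...]. A call has exactly 10 rows; each row is the pose to reach, as a shift and turn from the pose commanded when the call began, along the tool's axes at that moment; what a row does not reach only later rows make up. A row lasts 1/10 s, in which the tool goes at most 50 mm and 8.59 degrees, less where a joint would pass 70% of its speed; a pose out of reach is approached as far as the arm can. A call with a gripper value outside its range is refused whole. The fingers move at their own pace and stop on an object; the grip force is fixed at half the most. Time passes only in rows, so rows that repeat a pose let the fingers close, or fill a call up. It gives the time, the measured TCP pose, the force and the opening at its end, in the units of the state.
- readout.get_obs(): the state, without advancing time (a new reading comes with each control period).
- get_image(name): name is "scene" or "top" or "wrist"; returns a dict with "image" (400x640x3 uint8, red, green, blue), "fx", "fy", "cx", "cy" (pixels), "k1" (the pictures are not rectified: a ray, as slopes to the right and down, at radius r is drawn at 1 + k1 r^2 times it, then the intrinsics apply), "R" (3x3) and "t" (3): a world point X has camera coordinates R X + t. Camera axes: x right, y down, z forward; pixel columns grow to the right and rows downward; lengths in mm; the calibration is good to about 2 mm. A picture is of the moment at which its call begins. There is no depth.
- env.close_job(): hands the job in, once; it reports no verdict.
Trained networks look in a picture, given as the dict that the camera call returned (one of the last four; its "shot" number tells which), for a name from the list of things; names that differ only in an ending like _2 or _b are one class to them, and where a whole thing is asked for, a point or a joint stands for the part that bears it (a point fixed in the world has none). Each returns a list of dicts, best first, with "p" (0 to 1); they miss things now and then, are a little off and sometimes report something else, mostly with a low value. They report only what shows in the picture. A call takes as long as a camera call. They do not tell look-alikes from the thing itself.
- find_in(picture, name): "rect" ([left, top, right, bottom] in pixels, round what is visible of it).
- tip_of(picture, name): "pixel" ([column, row] in pixels: a listed point, or the origin of a listed thing).
The state is a dict: "t": time; "qpos": joint angles; "joint_velocities": joint speeds; "tau": joint torques, N m; "position": TCP position; "orientation": TCP orientation; "ft_force": force on the tool from outside, world axes, zero at the start; "moment": the same for the moment, N m; "finger_gap": opening from 0.0 (shut) to 1.0 (fully open).
Only numpy, scipy, OpenCV 4.12 (cv2) and the standard library are available. Lean on these libraries where they do the work, as an engineer would, in place of code of your own. Each camera call takes 0.05 s, during which the arm holds its last target. There are 200 camera calls.

TASK

The moisture balance has just been brushed out and has to be tared with its empty dish, but the brush was left lying across the open chamber. Lay the brush down on the blue mat, then lower the heater lid fully shut without slamming it, and then, with the lid shut, press the round power key at the left end of the keypad, let it come up again, and press the wide oblong tare key at the right end. Do not touch the dish, press no other key, do not drop the brush and do not disturb the cubes on the mat.

Things in the scene. Friction and masses are not known exactly. Their poses are not given: they have to be found in the camera images.
- balance: white bench instrument, fixed, 282 mm long (its x), 210 wide (y). Origin on the bench under its middle; x points from the keypad (front) to the lid hinge (back), y to its left, z up. Its flat deck, 90 mm high, has a round chamber, bore 112 mm, 45 deep, centred at x 37.5 mm, y 0. In front of the deck a 110 mm console with display and keypad slopes 0.235 rad down towards the front.
- brush_center (a point): flat dusting brush, 206 mm long, 10 thick, 24 to 42 g; its middle (near its centre of mass), 5 mm above its underside. y runs along it: round handle 10 mm thick from -42 to +103 mm, ferrule 22 mm wide (x) from -40 to -66, then soft bristles to -103. z up. Starts flat on the deck across the chamber, roughly along the balance's y; the lid cannot shut on it.
- lid (a joint): opening angle of the heater lid, rad: 0 fully shut, 1.5 fully open; it starts open at about 1.4 to 1.5. A stiff hinge (0.36 N m of friction) holds it at any angle; the lid weighs 0.35 kg. Lid: 155 mm long, 180 mm wide, 48 mm thick.
- lid_hinge (a point): a point on the lid's hinge axis (which runs along the balance's y), in the middle of the lid's width, 115 mm behind the balance's origin and 91 mm above the bench.
- lid_handle (a point): middle of the lid's bar handle, 12 mm thick, 110 long along the balance's y, 29 mm off the lid's front edge (23 mm free behind the bar), on a post 50 mm to either side. At lid angle a it is 184 cos a - 14 sin a mm in front of the hinge axis and 184 sin a + 14 cos a mm above it: with the lid open it is the top, 0.28 m above the bench.
- dish_center (a point): the empty drying dish: aluminium, 90 mm across, 9 mm high, loose on the pan support in the chamber; the point is its centre, half-way up. Its rim lies 28 mm below the deck.
- pan_support (a point): the top of the fixed pan support on which the dish stands, on the chamber's axis, 53 mm above the bench.
- power_key (a joint): travel of the power key, m: 0 up, 0.005 fully down (about 4 N, springs back). It registers from 0.0035.
- power_key_top (a point): the middle of the top of the power key: round, 23 mm across, marked with a broken ring and bar, at the left end (+y) of the keypad; stands 8 mm proud of the console. z axis square to the sloping console.
- tare_key (a joint): travel of the tare key, m: 0 up, 0.005 fully down (about 4 N, springs back). It registers from 0.0035.
- tare_key_top (a point): the middle of the top of the tare key: oblong, 46 mm (y) by 19 mm, at the right end (-y) of the keypad; stands 8 mm proud of the console.
- up_key (a joint): travel of the upper-arrow key, a square 14 mm key 52 mm to the right of the power key; not to be pressed.
- down_key (a joint): travel of the lower-arrow key, a square 14 mm key 82 mm to the right of the power key and 62 mm to the left of the tare key's middle; not to be pressed.
- mat_center (a point): the middle of the top of the blue bench mat, a flat sheet 1.5 mm high, fixed, 196 mm along world x and 450 mm along world y. The balance may stand on its right-hand (-y) end; the cubes stand on its far half.
- cube_01_center (a point): mortar cube on the mat, 28 mm, its centre; leave it where it is.
- cube_02_center (a point): mortar cube on the mat, 28 mm, its centre; leave it where it is.
- cube_03_center (a point): mortar cube on the mat, 28 mm, its centre; leave it where it is.
Not all that is in view belongs to the job. Leave any purple look-alike of the part that bears brush_center alone.

How it is judged (in metres and radians):
On the way, in this order (a step that is already met when the one before it is completed fails the run):
1. the brush lies flat on the mat, let go (world x of brush_center between 0.358 and 0.554 m and world y of brush_center between -0.06 and 0.39 m and height (world z) of brush_center below 0.015 m and contact force between the fingers and brush below 0.1 N), for 0.2 s.
2. the lid is fully shut (value of joint lid below 0.03 rad), for 0.2 s.
3. the power key is pressed (value of joint power_key above 0.0035 m), for 0.02 s.
4. the power key has come up again (value of joint power_key below 0.001 m), for 0.05 s.
5. the tare key is pressed (value of joint tare_key above 0.0035 m), for 0.02 s.
At the end, for the whole second after the job is handed in: Brush at rest on the mat (its middle inside the mat's outline, at most 15 mm above the bench); lid within 0.03 rad of shut; power, then tare key pressed 3.5 mm or more and both up again; dish level, within 8 mm of the middle of its support (world x of brush_center between 0.358 and 0.554 m and world y of brush_center between -0.06 and 0.39 m and height (world z) of brush_center below 0.015 m and linear speed of brush below 0.02 m/s and value of joint lid below 0.03 rad and value of joint each of power_key, tare_key below 0.001 m and horizontal distance between dish_center and pan_support below 0.008 m and angle between dish_center's own z axis and vertical below 0.05 rad); the robot touches nothing.
It fails at once if a wrong press: a key down 2.5 mm while the lid is open more than 0.03 rad, an arrow key down 2.5 mm, or power and tare keys down together ((value of joint lid above 0.03 rad and value of joint any of power_key, tare_key above 0.0025 m) or value of joint any of up_key, down_key above 0.0025 m or value of joint each of power_key, tare_key above 0.0015 m).
It fails at once if the lid is slammed: within 0.1 rad of shut and closing faster than 1.5 rad/s (value of joint lid below 0.1 rad and velocity of joint lid below -1.5 rad/s).
It fails at once if the robot touches the dish with more than 0.5 N (contact force between any of the arm, the fingers and dish above 0.5 N).
It fails at once if the brush is dropped or thrown: faster than 0.75 m/s with no finger on it (linear speed of brush above 0.75 m/s and contact force between the fingers and brush below 0.02 N).
It fails at once if a cube is moved more than 15 mm (distance of any of cube_01_center, cube_02_center, cube_03_center from where it was at the start of the episode above 0.015 m).
It also fails if it takes over 70 s, if anything falls off the work surface, if the arm or the gripper's body presses on something with over 40 N, if the wrist force passes 120 N, or if a joint passes its speed limit or range.

## Working session

There is one attempt and no reset: what is moved stays moved. The work goes in short steps, Python scripts to look and compute and a shell command to move; the robot and the scene stay as the last step left them, time stands still between calls to the robot, and variables do not carry over. Pictures are saved under pics/ and viewed, about 8 in all and at most 12, crops included, and the job is handed in when it is done.

```bash
mkdir -p pics; cat > h.py <<'E'
import numpy as np, cv2
from workcell import readout, get_image, env, find_in, tip_of
def ray(c,px):
    d=np.array([(px[0]-c['cx'])/c['fx'],(px[1]-c['cy'])/c['fy']]);u=d.copy()
    for _ in range(20): u=d/(1+c['k1']*(u@u))
    R=np.array(c['R']);t=np.array(c['t']); v=R.T@np.array([u[0],u[1],1]); return -R.T@t, v/np.linalg.norm(v)
def atz(c,px,z):
    o,v=ray(c,px); return o+v*(z-o[2])/v[2]
def tri(obs):
    A=0;b=0
    for c,p in obs:
        o,v=ray(c,p);P=np.eye(3)-np.outer(v,v);A=A+P;b=b+P@o
    X=np.linalg.solve(A,b); return X,[np.linalg.norm((np.eye(3)-np.outer(ray(c,p)[1],ray(c,p)[1]))@(X-ray(c,p)[0])) for c,p in obs]
def proj(c,X):
    x=np.array(c['R'])@np.array(X)+np.array(c['t']);u=x[:2]/x[2];u=u*(1+c['k1']*(u@u));return [c['fx']*u[0]+c['cx'],c['fy']*u[1]+c['cy']]
def togo(target):
    o=readout.get_obs();R=np.array(o['orientation']);return R.T@(np.array(target)-np.array(o['position']))/50
def save(c,n,crop=None,s=1):
    im=c['image'][...,::-1]
    if crop: im=im[crop[1]:crop[3],crop[0]:crop[2]]
    cv2.imwrite('pics/'+n+'.png',cv2.resize(im,None,fx=s,fy=s,interpolation=cv2.INTER_CUBIC))
E
cat > m1.py <<'E'
from h import *
np.set_printoptions(precision=1,suppress=True)
S=get_image('scene');T=get_image('top')
save(S,'s0');save(T,'t0')
for n in ['brush_center','lid_hinge','lid_handle','dish_center','power_key_top','tare_key_top','mat_center','pan_support','cube_01_center','balance']:
    a=tip_of(S,n);b=tip_of(T,n)
    f=lambda l:[(np.round(d['pixel'],1).tolist(),round(d['p'],2)) for d in l[:4]]
    print(n,'S',f(a),'T',f(b), end=' ')
    if a and b: print(*tri([(S,a[0]['pixel']),(T,b[0]['pixel'])]))
    else: print()
print(find_in(T,'brush_center'),find_in(S,'brush_center'))
o=readout.get_obs();print(o['orientation'],o['finger_gap'],o['t'])
E
python3 m1.py
```

```text
brush_center S [([397.4, 334.6], 0.57)] T [([471.7, 247.1], 0.77), ([323.9, 201.2], 0.76)] [ 405.4 -721.8   10.5] [np.float64(1.9681459564272883), np.float64(1.968145956427128)]
lid_hinge S [] T [([330.0, 171.4], 0.92)] 
lid_handle S [([344.9, 149.6], 0.84)] T [([331.1, 169.2], 0.88)] [ 622.7 -232.4  274.4] [np.float64(1.8490671063886523), np.float64(1.8490671063887436)]
dish_center S [([328.7, 198.7], 0.55)] T [([323.2, 193.9], 0.92), ([315.8, 207.5], 0.6)] [ 573.6 -213.5   61. ] [np.float64(0.6610931153457299), np.float64(0.6610931153458723)]
power_key_top S [] T [([276.8, 225.1], 0.36), ([330.7, 167.5], 0.28)] 
tare_key_top S [([286.7, 210.9], 0.37)] T [([213.0, 225.4], 0.51), ([311.7, 247.6], 0.5), ([168.5, 207.3], 0.31)] [ 530.5  173.8 -279.3] [np.float64(84.17267586066463), np.float64(84.1726758606648)]
mat_center S [] T [([210.0, 226.8], 0.85), ([317.1, 207.6], 0.4)] 
pan_support S [([327.8, 198.7], 0.66), ([283.5, 215.2], 0.21)] T [([322.7, 195.8], 0.69)] [ 568.1 -212.7   63.7] [np.float64(1.996726626373579), np.float64(1.9967266263736312)]
cube_01_center S [] T [([170.7, 205.5], 0.63)] 
balance S [] T [([313.8, 205.4], 0.74)] 
[{'rect': [451.7, 241.7, 504.0, 251.8], 'p': 0.76}, {'rect': [299.7, 179.6, 347.9, 220.9], 'p': 0.51}, {'rect': [301.2, 142.9, 365.0, 192.0], 'p': 0.38}] []
[[ 0.4 -0.9 -0. ]
 [-0.9 -0.4 -0. ]
 [ 0.   0.  -1. ]] 1.0017329437439297 1.2
```

```bash
python3 - <<'E'
import cv2,numpy as np
a=cv2.imread('pics/s0.png');b=cv2.imread('pics/t0.png')
a=cv2.resize(a[100:360,180:480],None,fx=1.9,fy=1.9)[:300*2//2*1+190]
cv2.imwrite('pics/v1.png',a)
cv2.imwrite('pics/v2.png',cv2.resize(b[120:290,120:390],(800,504),interpolation=cv2.INTER_CUBIC))
E
```

```text
(no output)
```

View pics/v2.png

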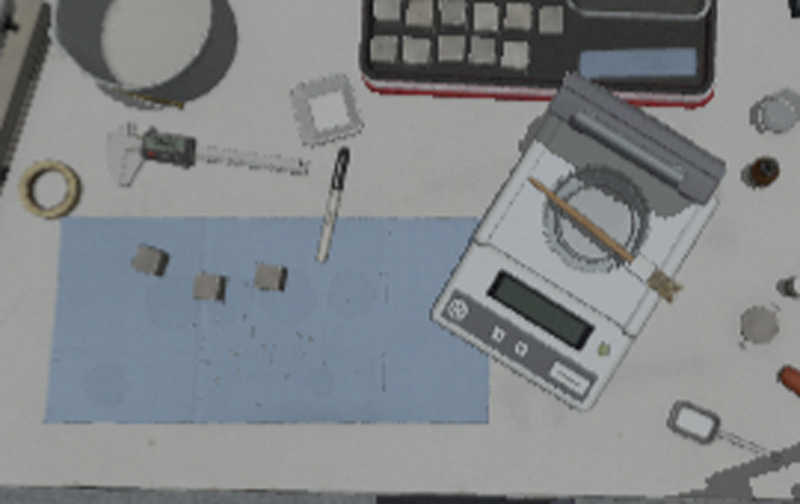

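View pics/s0.png

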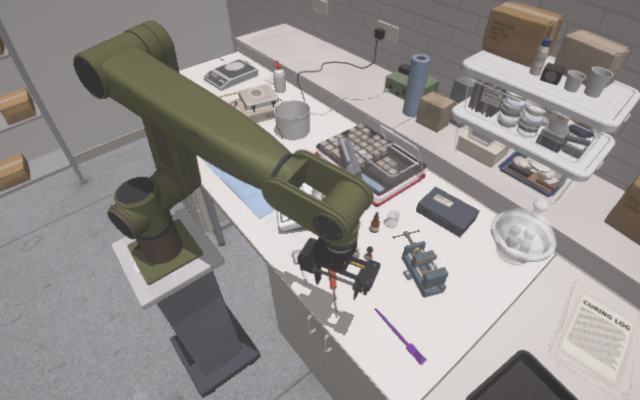

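```bash
cat > m2.py <<'E'
from h import *
np.set_printoptions(precision=1,suppress=True)
T=get_image('top')
bc=atz(T,(323.9,201.2),95); h=atz(T,(298.9,180.8),95); e=atz(T,(349.5,219.6),95)
print('brush',bc,h,e,'mid',(h+e)/2,np.linalg.norm(h-e),'yaw y-axis',np.degrees(np.arctan2(*(h-e)[[1,0]])))
p=atz(T,(274.2,224.0),79);q=atz(T,(312.0,246.6),79);print('keys',p,q,np.linalg.norm(p-q))
yv=(p-q)/np.linalg.norm(p-q);xv=np.array([yv[1],-yv[0],0]);print('yaw',np.degrees(np.arctan2(xv[1],xv[0])))
for n,z in [('dish_center',57.5),('pan_support',53),('balance',0),('lid_handle',275),('lid_hinge',91)]:
    for d in tip_of(T,n)[:2]: print(n,d['p'],atz(T,d['pixel'],z))
for d in tip_of(T,'cube_01_center')+tip_of(T,'cube_02_center'): print('cube',d['p'],atz(T,d['pixel'],15.5))
print(atz(T,(210,227),1.5), 'cam',ray(T,(320,200))[0], 'pen',atz(T,(228,207.5),3))
for v in [(150,262),(208,288),(270,278)]: print(atz(T,(v[0]/2.963+120,v[1]/2.963+120),15))
E
python3 m2.py
```

```text
brush [ 546.2 -215.4   95. ] [ 610.3 -133.8   95. ] [ 489.  -298.4   95. ] mid [ 549.6 -216.1   95. ] 204.5433026231426 yaw y-axis 53.60120865926434
keys [470.4 -56.8  79. ] [ 400.3 -180.2   79. ] 141.98586660093002
yaw -29.600700224173533
dish_center 0.89 [ 564.4 -209.3   57.5]
pan_support 0.67 [ 569.8 -209.3   53. ]
pan_support 0.29 [ 540.3 -192.7   53. ]
balance 0.84 [ 539.7 -189.5    0. ]
lid_handle 0.81 [ 630.1 -231.6  275. ]
lid_hinge 0.86 [ 634.7 -243.5   91. ]
cube 0.43 [526.  301.4  15.5]
cube 0.28 [ 667.1 -244.3   15.5]
cube 0.67 [506.4 229.5  15.5]
[457.6 169.8   1.5] cam [ 439.3 -197.8 1396.2] pen [525.3 110.7   3. ]
[517.4 301.8  15. ]
[489.1 234.3  15. ]
[502.  164.2  15. ]
```

```bash
cat >> h.py <<'E'
from scipy.spatial.transform import Rotation as Ro
def pose(yaw,tilt=0):
    y,t=np.radians([yaw,tilt]);xb=np.array([np.cos(y),np.sin(y),0]);z=np.array([0,0,1.])
    X=np.cos(t)*xb+np.sin(t)*z;Z=np.sin(t)*xb-np.cos(t)*z
    return np.c_[X,np.cross(Z,X),Z]
def move(p,R):
    o=readout.get_obs();R0=np.array(o['orientation'])
    w=Ro.from_matrix(R0.T@R).as_rotvec(degrees=True)/8
    print('t',o['t'],'shift',np.round(togo(p),3),'rot',np.round(w,3))
E
python3 -c "
from h import *
move([540,-205,250],pose(-36))"
```

```text
t 1.6 shift [-4.621 -7.952 -1.451] rot [-0.    -0.    -3.536]
```

```bash
python3 -m handwheel '[{"tz":-1.45},{"tz":-1.45},{"tx":-4.62,"ty":-7.95,"tz":-1.45,"wz":-3.54,"claw":0.3},{"tx":-4.62,"ty":-7.95,"tz":-1.45,"wz":-3.54,"claw":0.6},{"tx":-4.62,"ty":-7.95,"tz":-1.45,"wz":-3.54,"claw":0.6},{"tx":-4.62,"ty":-7.95,"tz":-1.45,"wz":-3.54,"claw":0.6},{"tx":-4.62,"ty":-7.95,"tz":-1.45,"wz":-3.54,"claw":0.6},{"tx":-4.62,"ty":-7.95,"tz":-1.45,"wz":-3.54,"claw":0.6},{"tx":-4.62,"ty":-7.95,"tz":-1.45,"wz":-3.54,"claw":0.6},{"tx":-4.62,"ty":-7.95,"tz":-1.45,"wz":-3.54,"claw":0.6}]'; python3 -c "
from h import *
move([540,-205,250],pose(-36))"
```

```text
t 1.6 shift [-4.621 -7.952 -1.451] rot [-0.    -0.    -3.536]invalid input
```

```bash
python3 -m handwheel '[{"tx":0,"ty":0,"tz":-1.45,"wx":0,"wy":0,"wz":0,"claw":0},{"tx":0,"ty":0,"tz":-1.45,"wx":0,"wy":0,"wz":0,"claw":0},{"tx":-4.62,"ty":-7.95,"tz":-1.45,"wx":0,"wy":0,"wz":-3.54,"claw":0.6},{"tx":-4.62,"ty":-7.95,"tz":-1.45,"wx":0,"wy":0,"wz":-3.54,"claw":0.6},{"tx":-4.62,"ty":-7.95,"tz":-1.45,"wx":0,"wy":0,"wz":-3.54,"claw":0.6},{"tx":-4.62,"ty":-7.95,"tz":-1.45,"wx":0,"wy":0,"wz":-3.54,"claw":0.6},{"tx":-4.62,"ty":-7.95,"tz":-1.45,"wx":0,"wy":0,"wz":-3.54,"claw":0.6},{"tx":-4.62,"ty":-7.95,"tz":-1.45,"wx":0,"wy":0,"wz":-3.54,"claw":0.6},{"tx":-4.62,"ty":-7.95,"tz":-1.45,"wx":0,"wy":0,"wz":-3.54,"claw":0.6},{"tx":-4.62,"ty":-7.95,"tz":-1.45,"wx":0,"wy":0,"wz":-3.54,"claw":0.6}]'; python3 -c "
from h import *
move([540,-205,250],pose(-36))"
```

```text
t: 2.6
position: [507.2, -252.7, 250.3]
orientation: [[0.809, -0.587, 0.001], [-0.587, -0.809, -0.0], [0.001, -0.0, -1.0]]
ft_force: [0.1, 0.0, -1.0]
finger_gap: 0.416
t 2.6 shift [-0.03  -1.157  0.006] rot [-0.    -0.006  0.004]
```

```bash
cat > m3.py <<'E'
from h import *
np.set_printoptions(precision=1,suppress=True)
W=get_image('wrist');save(W,'w1')
for n,z in [('brush_center',95),('dish_center',57.5),('pan_support',53),('power_key_top',79),('tare_key_top',79),('lid_handle',274)]:
    for d in tip_of(W,n)[:2]: print(n,round(d['p'],2),np.array(d['pixel']),atz(W,d['pixel'],z))
for v in [(0,0),(640,0),(0,400),(640,400)]: print(v,atz(W,v,90))
E
python3 m3.py
```

```text
brush_center 0.95 [330.9 139.5] [ 551.6 -216.7   95. ]
dish_center 0.69 [336.7 126.3] [ 568.8 -209.    57.5]
pan_support 0.38 [333.4 127.5] [ 564.4 -207.7   53. ]
power_key_top 0.8 [208.2  74.6] [473.5 -60.1  79. ]
tare_key_top 0.87 [224.2 179. ] [ 402.9 -174.7   79. ]
lid_handle 0.58 [447.8 107.4] [ 621.3 -233.5  274. ]
(0, 0) [322.2 168.6  90. ]
(640, 0) [ 968.1 -299.9   90. ]
(0, 400) [-219.6 -234.2   90. ]
(640, 400) [ 752.5 -943.5   90. ]
```

View pics/w1.png

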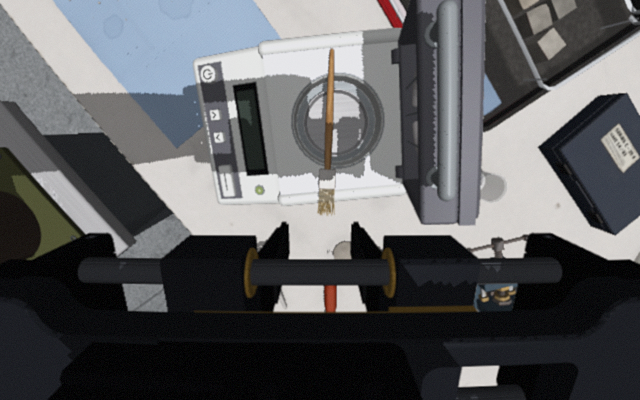

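```bash
cat > m4.py <<'E'
from h import *
np.set_printoptions(precision=1,suppress=True)
W=get_image('wrist')
h=atz(W,(332,49),95);e=atz(W,(327,215),95);d=h-e
print(h,e,(h+e)/2,np.linalg.norm(d),np.degrees(np.arctan2(d[1],d[0]))-90)
p=atz(W,(207,73.5),79);q=atz(W,(226,182),79);d=p-q;print(p,q,np.linalg.norm(d),np.degrees(np.arctan2(d[1],d[0]))-90)
move([550,-216.4,190],pose(-36,25))
E
python3 m4.py
```

```text
[ 612.5 -134.6   95. ] [ 487.8 -297.8   95. ] [ 550.1 -216.2   95. ] 205.34633382930411 -37.38936803438951
[471.9 -61.2  79. ] [ 400.8 -182.1   79. ] 140.22622913132219 -30.438272877759914
t 3.0 shift [ 0.3 -1.2  1.2] rot [ 0.   3.1 -0. ]
```

```bash
python3 -c "
from h import *
move([553.4,-218.9,190],pose(-37.4,25))
move([553.4,-218.9,86],pose(-37.4,25))"
```

```text
t 3.0 shift [ 0.337 -1.158  1.198] rot [-0.034  3.125  0.162]
t 3.0 shift [ 0.337 -1.159  3.278] rot [-0.034  3.125  0.162]
```

```bash
python3 -m handwheel '[{"tx":0.34,"ty":-1.16,"tz":0.2,"wx":-0.03,"wy":3.12,"wz":0.16,"claw":0.6},{"tx":0.34,"ty":-1.16,"tz":0.2,"wx":-0.03,"wy":3.12,"wz":0.16,"claw":0.6},{"tx":0.34,"ty":-1.16,"tz":0.6,"wx":-0.03,"wy":3.12,"wz":0.16,"claw":0.6},{"tx":0.34,"ty":-1.16,"tz":1.2,"wx":-0.03,"wy":3.12,"wz":0.16,"claw":0.6},{"tx":0.34,"ty":-1.16,"tz":1.7,"wx":-0.03,"wy":3.12,"wz":0.16,"claw":0.6},{"tx":0.34,"ty":-1.16,"tz":2.0,"wx":-0.03,"wy":3.12,"wz":0.16,"claw":0.6},{"tx":0.34,"ty":-1.16,"tz":2.3,"wx":-0.03,"wy":3.12,"wz":0.16,"claw":0.6},{"tx":0.34,"ty":-1.16,"tz":2.4,"wx":-0.03,"wy":3.12,"wz":0.16,"claw":0.6},{"tx":0.34,"ty":-1.16,"tz":2.4,"wx":-0.03,"wy":3.12,"wz":0.16,"claw":0.6},{"tx":0.34,"ty":-1.16,"tz":2.4,"wx":-0.03,"wy":3.12,"wz":0.16,"claw":0.6}]'; python3 -c "
from h import *
W=get_image('wrist');save(W,'w2')
for X in ([550,-216,95],[612.5,-134.6,95]): print(proj(W,X))
print([ (d['pixel'],d['p']) for d in tip_of(W,'brush_center')])
move([553.4,-218.9,86],pose(-37.4,25))"
```

```text
t: 4.0
position: [555.1, -218.2, 131.3]
orientation: [[0.721, -0.606, 0.338], [-0.549, -0.796, -0.256], [0.424, -0.001, -0.906]]
ft_force: [-0.3, 0.3, 0.3]
finger_gap: 0.399
[np.float64(296.2831944871473), np.float64(210.62187056499604)]
[np.float64(294.2699524634269), np.float64(87.18858742182545)]
[([294.1, 206.3], 0.68)]
t 4.1 shift [-0.401  0.036  0.818] rot [-0.015 -0.011  0.012]
```

View pics/w2.png

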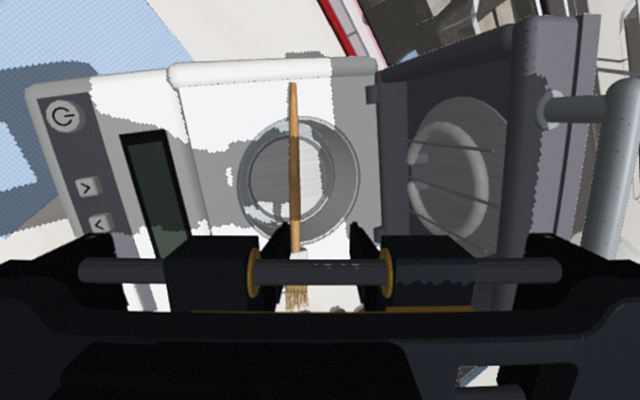

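```bash
python3 -m handwheel '[{"tx":-0.2,"ty":0.04,"tz":0.4,"wx":0,"wy":0,"wz":0,"claw":0.6},{"tx":-0.3,"ty":0.04,"tz":0.6,"wx":0,"wy":0,"wz":0,"claw":0.6},{"tx":-0.4,"ty":0.04,"tz":0.8,"wx":0,"wy":0,"wz":0,"claw":0.6},{"tx":-0.4,"ty":0.04,"tz":0.82,"wx":0,"wy":0,"wz":0,"claw":0.6},{"tx":-0.4,"ty":0.04,"tz":0.82,"wx":0,"wy":0,"wz":0,"claw":0.75},{"tx":-0.4,"ty":0.04,"tz":0.82,"wx":0,"wy":0,"wz":0,"claw":0.85},{"tx":-0.4,"ty":0.04,"tz":0.82,"wx":0,"wy":0,"wz":0,"claw":1},{"tx":-0.4,"ty":0.04,"tz":0.82,"wx":0,"wy":0,"wz":0,"claw":1},{"tx":-0.4,"ty":0.04,"tz":0.82,"wx":0,"wy":0,"wz":0,"claw":1},{"tx":-0.4,"ty":0.04,"tz":0.82,"wx":0,"wy":0,"wz":0,"claw":1}]'; python3 -c "
from h import *
move([553.4,-218.9,86],pose(-37.4,25))
move([500,-190,190],pose(-37.4,25))"
```

```text
t: 5.1
position: [552.4, -218.6, 84.6]
orientation: [[0.721, -0.605, 0.337], [-0.549, -0.796, -0.255], [0.422, -0.001, -0.906]]
ft_force: [-0.3, -0.4, -0.2]
finger_gap: 0.008
t 5.1 shift [ 0.029 -0.007 -0.018] rot [-0.013  0.003  0.014]
t 5.1 shift [-0.181  0.178 -2.411] rot [-0.013  0.003  0.014]
```

```bash
python3 -c "
from h import *
W=get_image('wrist');T=get_image('top');S=get_image('scene')
a=W['image'];b=cv2.resize(T['image'][150:260,250:400],(546,400),interpolation=cv2.INTER_CUBIC)
im=np.vstack([cv2.resize(a,(480,300)),cv2.resize(b,(480,300))])[...,::-1]
cv2.imwrite('pics/w3.png',im)
print([ (d['pixel'],d['p']) for d in tip_of(W,'brush_center')],[ (d['pixel'],d['p'],atz(T,d['pixel'],95)) for d in tip_of(T,'brush_center')],readout.get_obs()['finger_gap'])"
```

```text
[([320.9, 219.5], 0.79)] [([322.9, 199.7], 0.71, array([ 551.0000937 , -212.10263173,   95.        ])), ([470.7, 245.8], 0.69, array([ 412.95726227, -687.90374928,   95.        ]))] 0.0013699307430914862
```

View pics/w3.png

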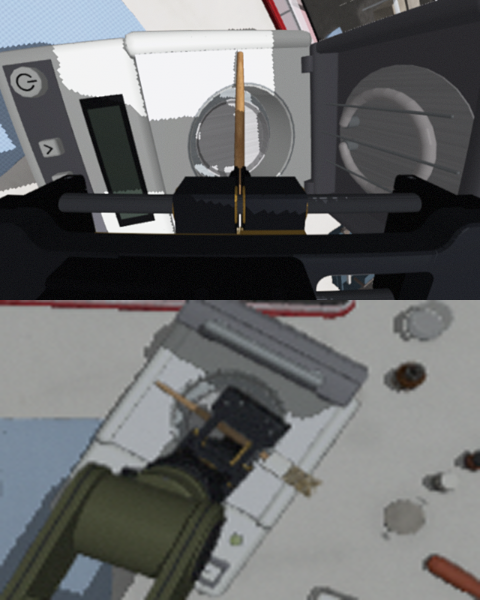

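```bash
python3 -c "
from h import *
W=get_image('wrist');S=get_image('scene');save(W,'w4',(220,180,420,330),4)
o=readout.get_obs();R=np.array(o['orientation']);p=np.array(o['position'])
print('tcp px',proj(W,p),'grasp px',proj(W,p-19*R[:,2]),'mid',proj(W,[550,-216,95]),o['finger_gap'])"
```

```text
tcp px [np.float64(319.10501302784473), np.float64(220.17267105325595)] grasp px [np.float64(319.08081597906266), np.float64(228.69730414506358)] mid [np.float64(320.989137939723), np.float64(224.13265357646878)] 0.0005664596184986517
```

View pics/w4.png

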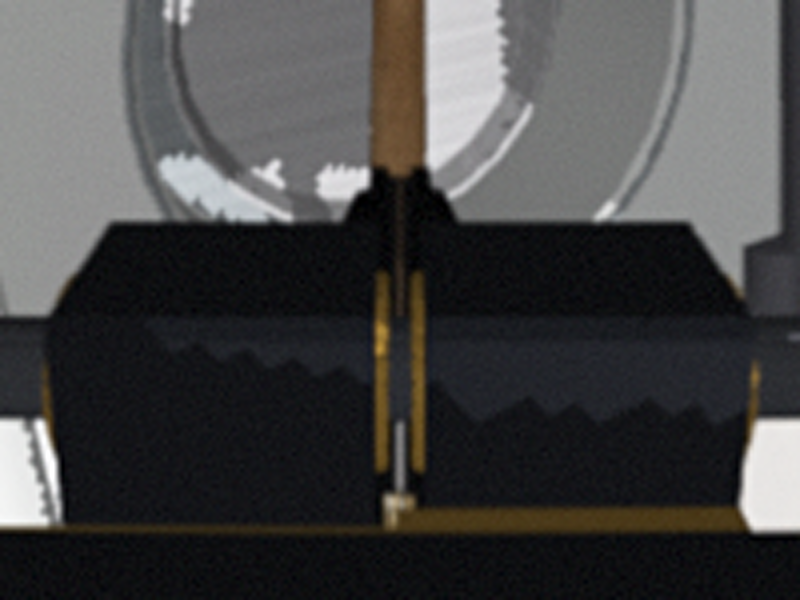

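```bash
python3 -m handwheel '[{"tx":0.06,"ty":0,"tz":-0.13,"wx":0,"wy":0,"wz":0,"claw":1},{"tx":0.13,"ty":0,"tz":-0.27,"wx":0,"wy":0,"wz":0,"claw":1},{"tx":0.13,"ty":0,"tz":-0.27,"wx":0,"wy":0,"wz":0,"claw":1},{"tx":0.13,"ty":0,"tz":-0.27,"wx":0,"wy":0,"wz":0,"claw":1},{"tx":0.13,"ty":0,"tz":-0.27,"wx":0,"wy":0,"wz":0,"claw":1},{"tx":0.13,"ty":0,"tz":-0.27,"wx":0,"wy":0,"wz":0,"claw":1},{"tx":0.13,"ty":0,"tz":-0.27,"wx":0,"wy":0,"wz":0,"claw":1},{"tx":0.13,"ty":0,"tz":-0.27,"wx":0,"wy":0,"wz":0,"claw":1},{"tx":0.13,"ty":0,"tz":-0.27,"wx":0,"wy":0,"wz":0,"claw":1},{"tx":0.13,"ty":0,"tz":-0.27,"wx":0,"wy":0,"wz":0,"claw":1}]'; python3 -c "
from h import *
W=get_image('wrist');save(W,'w5',(160,40,480,280),2.5)
print('expected if unmoved: end',proj(W,[612.5,-134.6,95]),'if lifted',proj(W,[612.5,-134.6,110]))"
```

```text
t: 6.45
position: [552.5, -218.7, 99.2]
orientation: [[0.721, -0.605, 0.336], [-0.549, -0.796, -0.255], [0.422, -0.001, -0.907]]
ft_force: [-0.2, -0.5, -0.4]
finger_gap: 0.004
expected if unmoved: end [np.float64(312.361280057414), np.float64(78.40749411831187)] if lifted [np.float64(321.55867137442175), np.float64(74.8572157988186)]
```

View pics/w5.png

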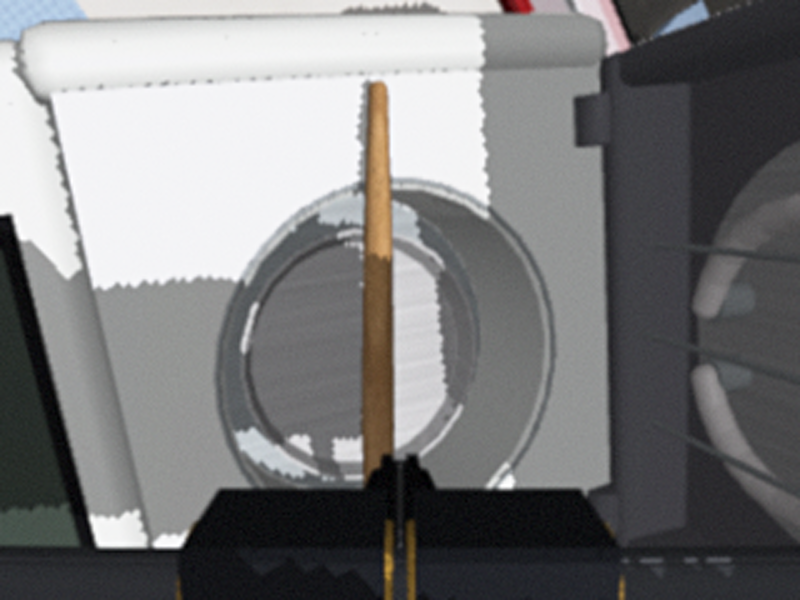

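```bash
cat > m5.py <<'E'
from h import *
np.set_printoptions(precision=1,suppress=True)
W=get_image('wrist');T=get_image('top');o=readout.get_obs();R=np.array(o['orientation']);p=np.array(o['position'])
print('tip',proj(W,p), 'cam',ray(W,(320,200))[0])
A=np.array(W['R'])@R; b=np.array(W['R'])@p+W['t']   # cam from tool
def cam(p,y,t):
    Rt=pose(y,t);c=dict(W);c['R']=A@Rt.T;c['t']=b-c['R']@np.array(p);return c
c1=cam([507.2+.5,-252.7+.5,250.3],-36,0)
c2=cam([555.1,-218.2,131.3],-37.3,25);c3=cam([552.4,-218.6,84.6],-37.3,25);c5=cam(p,-37.3,25)
print(tri([(c1,(332,49)),(c2,(293,83)),(c3,(318.7,69.3)),(c5,(311,72.5)),(T,(298.9,180.8))]))
print(tri([(c2,(293,83)),(c3,(318.7,69.3)),(c5,(311,72.5))]))
print(tri([(c1,(327,215)),(T,(349.5,219.6))]))
E
python3 m5.py
```

```text
tip [np.float64(319.1488901497115), np.float64(220.167886171358)] cam [ 525.  -110.5  287.6]
(array([ 612.5, -131.6,   96.6]), [np.float64(1.5810079137361406), np.float64(0.4309177261995434), np.float64(1.1135080820690693), np.float64(1.0899686093148335), np.float64(3.241654065406607)])
(array([ 615.4, -131.6,   90.8]), [np.float64(0.5085214919072725), np.float64(0.48576235288484615), np.float64(0.5756606395958483)])
(array([ 488.7, -298.5,   83.3]), [np.float64(1.0652394333546567), np.float64(1.0652394333547865)])
```

```bash
python3 -c "
from h import *
move([556.4,-221.1,125],pose(-37.4,25))
move([556.4,-221.1,77.8],pose(-37.4,25))"
```

```text
t 6.6 shift [ 0.299 -0.01  -0.428] rot [-0.012  0.005  0.014]
t 6.6 shift [-0.099 -0.009  0.428] rot [-0.012  0.005  0.014]
```

```bash
python3 -m handwheel '[{"tx":0.3,"ty":0,"tz":-0.43,"wx":0,"wy":0,"wz":0,"claw":1},{"tx":0.3,"ty":0,"tz":-0.43,"wx":0,"wy":0,"wz":0,"claw":0.68},{"tx":0.3,"ty":0,"tz":-0.43,"wx":0,"wy":0,"wz":0,"claw":0.68},{"tx":0.3,"ty":0,"tz":-0.43,"wx":0,"wy":0,"wz":0,"claw":0.68},{"tx":0.1,"ty":0,"tz":0,"wx":0,"wy":0,"wz":0,"claw":0.68},{"tx":0,"ty":0,"tz":0.22,"wx":0,"wy":0,"wz":0,"claw":0.68},{"tx":-0.1,"ty":0,"tz":0.43,"wx":0,"wy":0,"wz":0,"claw":0.68},{"tx":-0.1,"ty":0,"tz":0.43,"wx":0,"wy":0,"wz":0,"claw":0.68},{"tx":-0.1,"ty":0,"tz":0.43,"wx":0,"wy":0,"wz":0,"claw":0.68},{"tx":-0.1,"ty":0,"tz":0.43,"wx":0,"wy":0,"wz":0,"claw":0.68}]'; python3 -m handwheel '[{"tx":0,"ty":0,"tz":0,"wx":0,"wy":0,"wz":0,"claw":0.8},{"tx":0,"ty":0,"tz":0,"wx":0,"wy":0,"wz":0,"claw":1},{"tx":0,"ty":0,"tz":0,"wx":0,"wy":0,"wz":0,"claw":1},{"tx":0,"ty":0,"tz":0,"wx":0,"wy":0,"wz":0,"claw":1},{"tx":0,"ty":0,"tz":0,"wx":0,"wy":0,"wz":0,"claw":1},{"tx":0,"ty":0,"tz":0,"wx":0,"wy":0,"wz":0,"claw":1},{"tx":0,"ty":0,"tz":0,"wx":0,"wy":0,"wz":0,"claw":1},{"tx":0,"ty":0,"tz":0,"wx":0,"wy":0,"wz":0,"claw":1},{"tx":0,"ty":0,"tz":0,"wx":0,"wy":0,"wz":0,"claw":1},{"tx":0,"ty":0,"tz":0,"wx":0,"wy":0,"wz":0,"claw":1}]'
```

```text
t: 7.6
position: [556.8, -221.7, 78.7]
orientation: [[0.721, -0.605, 0.338], [-0.549, -0.796, -0.255], [0.423, -0.001, -0.906]]
ft_force: [-0.9, 0.2, 0.1]
finger_gap: 0.32
t: 8.6
position: [556.1, -221.5, 77.7]
orientation: [[0.721, -0.605, 0.336], [-0.549, -0.796, -0.255], [0.422, -0.001, -0.907]]
ft_force: [-0.1, -0.7, -0.8]
finger_gap: 0.005
```

```bash
python3 -c "
from h import *
W=get_image('wrist');T=get_image('top');S=get_image('scene')
f=lambda I,c:cv2.resize(I['image'][c[1]:c[3],c[0]:c[2]],(400,300),interpolation=cv2.INTER_CUBIC)
im=np.vstack([np.hstack([f(W,(220,60,420,210)),f(W,(260,160,380,250))]),np.hstack([f(T,(280,160,380,235)),f(S,(260,140,420,260))])])[...,::-1]
cv2.imwrite('pics/w6.png',im);print(readout.get_obs()['finger_gap'],readout.get_obs()['position'])"
```

```text
0.004228429521218305 [ 556.14369271 -221.45163087   77.74147475]
```

View pics/w6.png

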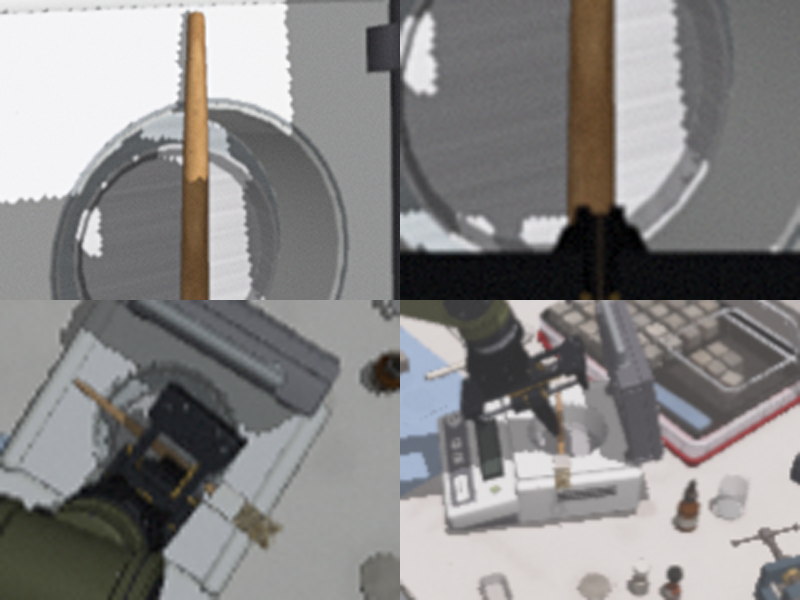

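```bash
python3 -c "
from h import *
np.set_printoptions(precision=1,suppress=True)
S=get_image('scene');T=get_image('top');W=get_image('wrist');p=np.array(readout.get_obs()['position']);R=np.array(readout.get_obs()['orientation'])
c=lambda X:(np.array(proj(S,X))-[260,140])*2.5+[400,300]
print('cam',ray(S,(320,200))[0]);
for n,X in [('tip',p),('tip+17up',p-19*R[:,2]),('brush0',[550,-216.2,95]),('end',[612.5,-134.6,95]),('brist',[487.8,-297.8,95]),('ferr',[518,-259,95])]: print(n,c(X))
im=W['image'].astype(int)
for r in (80,120,160,200,215):
    row=im[r];m=np.where((row[:,0]-row[:,2]>35)&(abs(np.arange(640)-318)<25))[0];print(r,m.min(),m.max(),len(m))
print('10mm in px at handle r200:', W['fx'])
for z in (95,75,60):
  X=atz(W,(318,200),z);print(z,X,10/np.linalg.norm(X-ray(W,(318,200))[0])*W['fx'])
  X=atz(W,(318,120),z);print(z,X,10/np.linalg.norm(X-ray(W,(318,120))[0])*W['fx'])
"
```

```text
cam [ -56.9 -936.8 1018.8]
tip [565.8 447.1]
tip+17up [560.4 438.7]
brush0 [560.3 438.5]
end [557.5 391.1]
brist [563.6 491.3]
ferr [562.3 465.2]
80 314 322 9
120 313 323 11
160 312 322 11
200 311 323 13
215 311 323 13
10mm in px at handle r200: 281.58419755244086
95 [ 561.9 -199.3   95. ] 14.48997092550564
95 [ 594.2 -156.9   95. ] 14.952338572135249
75 [ 565.8 -209.3   75. ] 12.973039868397285
75 [ 601.9 -162.    75. ] 13.387003011899843
60 [ 568.7 -216.9   60. ] 12.028599267249332
60 [ 607.7 -165.8   60. ] 12.41242578864414
```

```bash
python3 -m handwheel '[{"tx":0,"ty":0,"tz":0,"wx":0,"wy":0,"wz":0,"claw":1},{"tx":-0.01,"ty":0,"tz":0.02,"wx":0,"wy":0,"wz":0,"claw":1},{"tx":-0.02,"ty":0,"tz":0.04,"wx":0,"wy":0,"wz":0,"claw":1},{"tx":-0.03,"ty":0,"tz":0.06,"wx":0,"wy":0,"wz":0,"claw":1},{"tx":-0.04,"ty":0,"tz":0.08,"wx":0,"wy":0,"wz":0,"claw":1},{"tx":-0.04,"ty":0,"tz":0.09,"wx":0,"wy":0,"wz":0,"claw":1},{"tx":-0.04,"ty":0,"tz":0.09,"wx":0,"wy":0,"wz":0,"claw":1},{"tx":-0.04,"ty":0,"tz":0.09,"wx":0,"wy":0,"wz":0,"claw":1},{"tx":-0.04,"ty":0,"tz":0.09,"wx":0,"wy":0,"wz":0,"claw":1},{"tx":-0.04,"ty":0,"tz":0.09,"wx":0,"wy":0,"wz":0,"claw":1}]'; python3 -c "
from h import *
W=get_image('wrist')
im=W['image'].astype(int)
for r in (80,120,160,200,215):
    row=im[r];m=np.where((row[:,0]-row[:,2]>35)&(abs(np.arange(640)-318)<35))[0];print(r,m.min(),m.max(),len(m))
"
```

```text
t: 9.9
position: [556.2, -221.6, 72.9]
orientation: [[0.721, -0.605, 0.336], [-0.549, -0.796, -0.255], [0.422, -0.001, -0.907]]
ft_force: [0.5, 0.4, -0.3]
finger_gap: 0.004
80 317 325 9
120 315 326 12
160 315 325 11
200 314 326 13
215 314 326 13
```

```bash
python3 -c "
from h import *
S=get_image('scene');p=np.array(readout.get_obs()['position'])
print((np.array(proj(S,p))-[290,160])*10,(np.array(proj(S,[550,-216.2,95]))-[290,160])*10)
save(S,'s7',(290,160,360,220),10)"
```

```text
[363.50690286 397.71655864] [341.26394414 353.92729231]
```

View pics/s7.png

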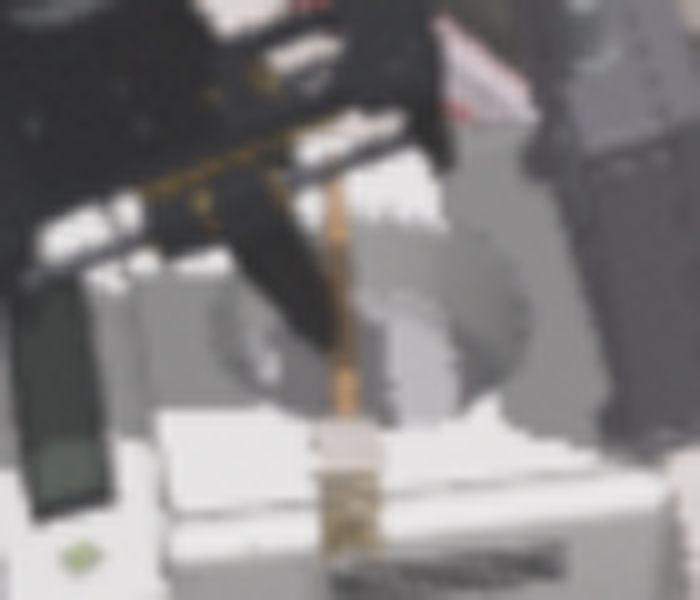

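```bash
python3 -c "
from h import *
move([565.8,-228.2,95],pose(-37.4,25))
move([565.8,-228.2,52.4],pose(-37.4,25))"
```

```text
t 10.0 shift [ 0.398 -0.01  -0.303] rot [-0.012  0.004  0.013]
t 10.0 shift [ 0.038 -0.01   0.469] rot [-0.012  0.004  0.013]
```

```bash
python3 -m handwheel '[{"tx":0.02,"ty":0,"tz":-0.2,"wx":0,"wy":0,"wz":0,"claw":1},{"tx":0.04,"ty":0,"tz":-0.4,"wx":0,"wy":0,"wz":0,"claw":0.65},{"tx":0.04,"ty":0,"tz":-0.4,"wx":0,"wy":0,"wz":0,"claw":0.65},{"tx":0.04,"ty":0,"tz":-0.4,"wx":0,"wy":0,"wz":0,"claw":0.65},{"tx":0.04,"ty":0,"tz":0,"wx":0,"wy":0,"wz":0,"claw":0.65},{"tx":0.04,"ty":0,"tz":0.2,"wx":0,"wy":0,"wz":0,"claw":0.65},{"tx":0.04,"ty":0,"tz":0.35,"wx":0,"wy":0,"wz":0,"claw":0.65},{"tx":0.04,"ty":0,"tz":0.47,"wx":0,"wy":0,"wz":0,"claw":0.65},{"tx":0.04,"ty":0,"tz":0.47,"wx":0,"wy":0,"wz":0,"claw":0.65},{"tx":0.04,"ty":0,"tz":0.47,"wx":0,"wy":0,"wz":0,"claw":0.65}]'
```

```text
t: 11.0
position: [565.6, -228.6, 52.4]
orientation: [[0.721, -0.605, 0.336], [-0.549, -0.796, -0.255], [0.422, -0.001, -0.907]]
ft_force: [-0.3, 0.4, -0.6]
finger_gap: 0.353
```

```bash
python3 -m handwheel '[{"tx":0,"ty":0,"tz":0,"wx":0,"wy":0,"wz":0,"claw":0.8},{"tx":0,"ty":0,"tz":0,"wx":0,"wy":0,"wz":0,"claw":1},{"tx":0,"ty":0,"tz":0,"wx":0,"wy":0,"wz":0,"claw":1},{"tx":0,"ty":0,"tz":0,"wx":0,"wy":0,"wz":0,"claw":1},{"tx":0,"ty":0,"tz":0,"wx":0,"wy":0,"wz":0,"claw":1},{"tx":0,"ty":0,"tz":0,"wx":0,"wy":0,"wz":0,"claw":1},{"tx":0,"ty":0,"tz":0,"wx":0,"wy":0,"wz":0,"claw":1},{"tx":0,"ty":0,"tz":0,"wx":0,"wy":0,"wz":0,"claw":1},{"tx":0,"ty":0,"tz":0,"wx":0,"wy":0,"wz":0,"claw":1},{"tx":0,"ty":0,"tz":0,"wx":0,"wy":0,"wz":0,"claw":1}]'
```

```text
t: 12.0
position: [565.7, -228.7, 52.6]
orientation: [[0.721, -0.605, 0.337], [-0.549, -0.796, -0.255], [0.422, -0.001, -0.906]]
ft_force: [-2.4, 1.0, 4.2]
finger_gap: 0.1
```

```bash
python3 -m handwheel '[{"tx":0.04,"ty":0,"tz":-0.09,"wx":0,"wy":0,"wz":0,"claw":1},{"tx":0.08,"ty":0,"tz":-0.18,"wx":0,"wy":0,"wz":0,"claw":1},{"tx":0.13,"ty":0,"tz":-0.27,"wx":0,"wy":0,"wz":0,"claw":1},{"tx":0.17,"ty":0,"tz":-0.36,"wx":0,"wy":0,"wz":0,"claw":1},{"tx":0.21,"ty":0,"tz":-0.45,"wx":0,"wy":0,"wz":0,"claw":1},{"tx":0.25,"ty":0,"tz":-0.54,"wx":0,"wy":0,"wz":0,"claw":1},{"tx":0.25,"ty":0,"tz":-0.54,"wx":0,"wy":0,"wz":0,"claw":1},{"tx":0.25,"ty":0,"tz":-0.54,"wx":0,"wy":0,"wz":0,"claw":1},{"tx":0.25,"ty":0,"tz":-0.54,"wx":0,"wy":0,"wz":0,"claw":1},{"tx":0.25,"ty":0,"tz":-0.54,"wx":0,"wy":0,"wz":0,"claw":1}]'; python3 -c "
from h import *
W=get_image('wrist')
im=W['image'].astype(int)
for r in (60,70,80,120,160,200,215):
    row=im[r];m=np.where((row[:,0]-row[:,2]>35)&(abs(np.arange(640)-318)<40))[0];print(r,m.min() if len(m) else 0,m.max() if len(m) else 0,len(m))
move([500,-170,190],pose(-37.4,25))
"
```

```text
t: 13.0
position: [565.2, -228.5, 81.6]
orientation: [[0.722, -0.605, 0.336], [-0.549, -0.796, -0.255], [0.421, -0.001, -0.907]]
ft_force: [-0.3, 0.8, -0.9]
finger_gap: 0.097
60 315 323 9
70 315 324 10
80 314 324 11
120 313 326 14
160 312 325 14
200 312 326 15
215 312 326 15
t 13.05 shift [-0.671 -0.142 -2.701] rot [-0.011  0.01   0.014]
```

```bash
python3 -m handwheel '[{"tx":0.3,"ty":0,"tz":-0.7,"wx":0,"wy":0,"wz":0,"claw":1},{"tx":0.3,"ty":0,"tz":-1.3,"wx":0,"wy":0,"wz":0,"claw":1},{"tx":0,"ty":-0.1,"tz":-2,"wx":0,"wy":0,"wz":0,"claw":1},{"tx":-0.4,"ty":-0.14,"tz":-2.5,"wx":0,"wy":0,"wz":0,"claw":1},{"tx":-0.67,"ty":-0.14,"tz":-2.7,"wx":0,"wy":0,"wz":0,"claw":1},{"tx":-0.67,"ty":-0.14,"tz":-2.7,"wx":0,"wy":0,"wz":0,"claw":1},{"tx":-0.67,"ty":-0.14,"tz":-2.7,"wx":0,"wy":0,"wz":0,"claw":1},{"tx":-0.67,"ty":-0.14,"tz":-2.7,"wx":0,"wy":0,"wz":0,"claw":1},{"tx":-0.67,"ty":-0.14,"tz":-2.7,"wx":0,"wy":0,"wz":0,"claw":1},{"tx":-0.67,"ty":-0.14,"tz":-2.7,"wx":0,"wy":0,"wz":0,"claw":1}]'; python3 -c "
from h import *
move([415,130,150],pose(0,0))
"
```

```text
t: 14.05
position: [500.2, -170.5, 189.6]
orientation: [[0.722, -0.606, 0.335], [-0.55, -0.796, -0.255], [0.421, -0.0, -0.907]]
ft_force: [-0.1, -0.0, -0.0]
finger_gap: 0.099
t 14.05 shift [-4.866 -3.75  -1.383] rot [ 1.01  -3.    -4.586]
```

```bash
python3 -m handwheel '[{"tx":-0.6,"ty":-0.5,"tz":-0.2,"wx":0.12,"wy":-0.35,"wz":-0.55,"claw":1},{"tx":-1.2,"ty":-0.9,"tz":-0.4,"wx":0.25,"wy":-0.7,"wz":-1.1,"claw":1},{"tx":-1.8,"ty":-1.4,"tz":-0.5,"wx":0.37,"wy":-1.1,"wz":-1.7,"claw":1},{"tx":-2.4,"ty":-1.9,"tz":-0.7,"wx":0.5,"wy":-1.5,"wz":-2.3,"claw":1},{"tx":-3.0,"ty":-2.3,"tz":-0.85,"wx":0.62,"wy":-1.85,"wz":-2.8,"claw":1},{"tx":-3.6,"ty":-2.8,"tz":-1.0,"wx":0.75,"wy":-2.2,"wz":-3.4,"claw":1},{"tx":-4.2,"ty":-3.25,"tz":-1.2,"wx":0.87,"wy":-2.6,"wz":-4.0,"claw":1},{"tx":-4.87,"ty":-3.75,"tz":-1.38,"wx":1.01,"wy":-3.0,"wz":-4.59,"claw":1},{"tx":-4.87,"ty":-3.75,"tz":-1.38,"wx":1.01,"wy":-3.0,"wz":-4.59,"claw":1},{"tx":-4.87,"ty":-3.75,"tz":-1.38,"wx":1.01,"wy":-3.0,"wz":-4.59,"claw":1}]'; python3 -c "
from h import *
move([415,130,-20],pose(0,0))
"
```

```text
t: 15.05
position: [414.9, 130.5, 149.8]
orientation: [[1.0, 0.002, 0.001], [0.002, -1.0, -0.001], [0.001, 0.001, -1.0]]
ft_force: [-0.9, -0.1, -0.1]
finger_gap: 0.102
t 15.05 shift [-1.000e-03  6.000e-03  3.396e+00] rot [ 0.01  -0.004  0.014]
```

```bash
python3 -m handwheel '[{"tx":0,"ty":0,"tz":0.7,"wx":0,"wy":0,"wz":0,"claw":1},{"tx":0,"ty":0,"tz":1.4,"wx":0,"wy":0,"wz":0,"claw":1},{"tx":0,"ty":0,"tz":2.1,"wx":0,"wy":0,"wz":0,"claw":1},{"tx":0,"ty":0,"tz":2.6,"wx":0,"wy":0,"wz":0,"claw":1},{"tx":0,"ty":0,"tz":3.0,"wx":0,"wy":0,"wz":0,"claw":1},{"tx":0,"ty":0,"tz":3.2,"wx":0,"wy":0,"wz":0,"claw":1},{"tx":0,"ty":0,"tz":3.3,"wx":0,"wy":0,"wz":0,"claw":1},{"tx":0,"ty":0,"tz":3.4,"wx":0,"wy":0,"wz":0,"claw":1},{"tx":0,"ty":0,"tz":3.4,"wx":0,"wy":0,"wz":0,"claw":1},{"tx":0,"ty":0,"tz":3.4,"wx":0,"wy":0,"wz":0,"claw":1}]'; python3 -m handwheel '[{"tx":0,"ty":0,"tz":0.02,"wx":0,"wy":0,"wz":0,"claw":1},{"tx":0,"ty":0,"tz":0.04,"wx":0,"wy":0,"wz":0,"claw":1},{"tx":0,"ty":0,"tz":0.06,"wx":0,"wy":0,"wz":0,"claw":1},{"tx":0,"ty":0,"tz":0.08,"wx":0,"wy":0,"wz":0,"claw":1},{"tx":0,"ty":0,"tz":0.1,"wx":0,"wy":0,"wz":0,"claw":1},{"tx":0,"ty":0,"tz":0.12,"wx":0,"wy":0,"wz":0,"claw":1},{"tx":0,"ty":0,"tz":0.14,"wx":0,"wy":0,"wz":0,"claw":1},{"tx":0,"ty":0,"tz":0.14,"wx":0,"wy":0,"wz":0,"claw":1},{"tx":0,"ty":0,"tz":0.14,"wx":0,"wy":0,"wz":0,"claw":1},{"tx":0,"ty":0,"tz":0.14,"wx":0,"wy":0,"wz":0,"claw":1}]'
```

```text
t: 16.05
position: [415.9, 130.3, -18.8]
orientation: [[1.0, 0.001, 0.003], [0.001, -1.0, -0.0], [0.003, 0.0, -1.0]]
ft_force: [-0.2, -0.3, -0.3]
finger_gap: 0.101
t: 17.05
position: [415.1, 130.3, -26.6]
orientation: [[1.0, 0.001, 0.001], [0.001, -1.0, -0.0], [0.001, 0.0, -1.0]]
ft_force: [0.2, -0.1, 0.7]
finger_gap: 0.099
```

```bash
python3 -m handwheel '[{"tx":0,"ty":0,"tz":0.02,"wx":0,"wy":0,"wz":0,"claw":1},{"tx":0,"ty":0,"tz":0.04,"wx":0,"wy":0,"wz":0,"claw":1},{"tx":0,"ty":0,"tz":0.06,"wx":0,"wy":0,"wz":0,"claw":1},{"tx":0,"ty":0,"tz":0.08,"wx":0,"wy":0,"wz":0,"claw":1},{"tx":0,"ty":0,"tz":0.1,"wx":0,"wy":0,"wz":0,"claw":1},{"tx":0,"ty":0,"tz":0.1,"wx":0,"wy":0,"wz":0,"claw":1},{"tx":0,"ty":0,"tz":0.1,"wx":0,"wy":0,"wz":0,"claw":1},{"tx":0,"ty":0,"tz":0.1,"wx":0,"wy":0,"wz":0,"claw":1},{"tx":0,"ty":0,"tz":0.1,"wx":0,"wy":0,"wz":0,"claw":1},{"tx":0,"ty":0,"tz":0.1,"wx":0,"wy":0,"wz":0,"claw":1}]'
```

```text
t: 18.05
position: [415.1, 130.2, -31.7]
orientation: [[1.0, 0.001, 0.001], [0.001, -1.0, -0.001], [0.001, 0.001, -1.0]]
ft_force: [0.1, -0.0, -0.2]
finger_gap: 0.103
```

```bash
python3 -m handwheel '[{"tx":0,"ty":0,"tz":0.02,"wx":0,"wy":0,"wz":0,"claw":1},{"tx":0,"ty":0,"tz":0.04,"wx":0,"wy":0,"wz":0,"claw":1},{"tx":0,"ty":0,"tz":0.06,"wx":0,"wy":0,"wz":0,"claw":1},{"tx":0,"ty":0,"tz":0.06,"wx":0,"wy":0,"wz":0,"claw":1},{"tx":0,"ty":0,"tz":0.06,"wx":0,"wy":0,"wz":0,"claw":1},{"tx":0,"ty":0,"tz":0.06,"wx":0,"wy":0,"wz":0,"claw":1},{"tx":0,"ty":0,"tz":0.06,"wx":0,"wy":0,"wz":0,"claw":1},{"tx":0,"ty":0,"tz":0.06,"wx":0,"wy":0,"wz":0,"claw":1},{"tx":0,"ty":0,"tz":0.06,"wx":0,"wy":0,"wz":0,"claw":1},{"tx":0,"ty":0,"tz":0.06,"wx":0,"wy":0,"wz":0,"claw":1}]'
```

```text
t: 19.05
position: [415.1, 130.3, -34.7]
orientation: [[1.0, 0.001, 0.001], [0.001, -1.0, -0.0], [0.001, 0.0, -1.0]]
ft_force: [-0.4, -0.3, -0.0]
finger_gap: 0.101
```

```bash
python3 -m handwheel '[{"tx":0,"ty":0,"tz":0.02,"wx":0,"wy":0,"wz":0,"claw":1},{"tx":0,"ty":0,"tz":0.04,"wx":0,"wy":0,"wz":0,"claw":1},{"tx":0,"ty":0,"tz":0.06,"wx":0,"wy":0,"wz":0,"claw":1},{"tx":0,"ty":0,"tz":0.06,"wx":0,"wy":0,"wz":0,"claw":1},{"tx":0,"ty":0,"tz":0.06,"wx":0,"wy":0,"wz":0,"claw":1},{"tx":0,"ty":0,"tz":0.06,"wx":0,"wy":0,"wz":0,"claw":1},{"tx":0,"ty":0,"tz":0.06,"wx":0,"wy":0,"wz":0,"claw":1},{"tx":0,"ty":0,"tz":0.06,"wx":0,"wy":0,"wz":0,"claw":1},{"tx":0,"ty":0,"tz":0.06,"wx":0,"wy":0,"wz":0,"claw":1},{"tx":0,"ty":0,"tz":0.06,"wx":0,"wy":0,"wz":0,"claw":1}]'
```

```text
t: 20.05
position: [415.2, 130.3, -35.6]
orientation: [[1.0, 0.001, -0.001], [0.001, -1.0, -0.001], [-0.001, 0.001, -1.0]]
ft_force: [-8.5, -2.1, 17.4]
finger_gap: 0.097
```

```bash
python3 -m handwheel '[{"tx":0,"ty":0,"tz":-0.05,"wx":0,"wy":0,"wz":0,"claw":1},{"tx":0,"ty":0,"tz":-0.05,"wx":0,"wy":0,"wz":0,"claw":0.85},{"tx":0,"ty":0,"tz":-0.05,"wx":0,"wy":0,"wz":0,"claw":0.7},{"tx":0,"ty":0,"tz":-0.05,"wx":0,"wy":0,"wz":0,"claw":0.5},{"tx":0,"ty":0,"tz":-0.05,"wx":0,"wy":0,"wz":0,"claw":0.5},{"tx":0,"ty":0,"tz":-0.05,"wx":0,"wy":0,"wz":0,"claw":0.5},{"tx":0,"ty":0,"tz":-0.4,"wx":0,"wy":0,"wz":0,"claw":0.5},{"tx":0,"ty":0,"tz":-1,"wx":0,"wy":0,"wz":0,"claw":0.5},{"tx":0,"ty":0,"tz":-2,"wx":0,"wy":0,"wz":0,"claw":0.5},{"tx":0,"ty":0,"tz":-2.8,"wx":0,"wy":0,"wz":0,"claw":0.5}]'; python3 -m handwheel '[{"tx":0,"ty":0,"tz":-1,"wx":0,"wy":0,"wz":0,"claw":0.5},{"tx":0,"ty":0,"tz":-2,"wx":0,"wy":0,"wz":0,"claw":0.5},{"tx":0,"ty":0,"tz":-3,"wx":0,"wy":0,"wz":0,"claw":0.5},{"tx":0,"ty":0,"tz":-3,"wx":0,"wy":0,"wz":0,"claw":0.5},{"tx":0,"ty":0,"tz":-3,"wx":0,"wy":0,"wz":0,"claw":0.5},{"tx":0,"ty":0,"tz":-3,"wx":0,"wy":0,"wz":0,"claw":0.5},{"tx":0,"ty":0,"tz":-3,"wx":0,"wy":0,"wz":0,"claw":0.5},{"tx":0,"ty":0,"tz":-3,"wx":0,"wy":0,"wz":0,"claw":0.5},{"tx":0,"ty":0,"tz":-3,"wx":0,"wy":0,"wz":0,"claw":0.5},{"tx":0,"ty":0,"tz":-3,"wx":0,"wy":0,"wz":0,"claw":0.5}]';python3 - <<'E'
from h import *
np.set_printoptions(precision=1,suppress=True)
T=get_image('top');W=get_image('wrist')
f=lambda I,c:cv2.resize(I['image'][c[1]:c[3],c[0]:c[2]],(400,400),interpolation=cv2.INTER_CUBIC)
cv2.imwrite('pics/c10.png',np.hstack([f(T,(140,140,300,300)),f(W,(120,0,520,400))])[...,::-1])
for I in (T,W):
  for n in ('brush_center','cube_01_center'):
    for d in tip_of(I,n): print(n,d['p'],d['pixel'],atz(I,d['pixel'],6.5 if n[0]=='b' else 15.5))
move([500,-150,330],pose(-30,0))
E
```

```text
t: 21.05
position: [414.8, 130.3, 104.2]
orientation: [[1.0, 0.001, 0.002], [0.001, -1.0, -0.0], [0.002, 0.0, -1.0]]
ft_force: [1.2, -0.9, -0.6]
finger_gap: 0.501
t: 22.05
position: [414.5, 130.4, 251.7]
orientation: [[1.0, 0.001, 0.0], [0.001, -1.0, -0.001], [0.0, 0.001, -1.0]]
ft_force: [-0.6, 0.7, 0.6]
finger_gap: 0.501
brush_center 0.73 [470.8, 248.2] [ 403.  -721.5    6.5]
brush_center 0.71 [221.6, 240.6] [412.3 127.4   6.5]
cube_01_center 0.53 [171.1, 206.1] [525.3 300.4  15.5]
brush_center 0.77 [317.7, 168.6] [411.9 135.4   6.5]
cube_01_center 0.66 [393.9, 57.7] [523.5 300.   15.5]
t 22.35 shift [ 1.7  5.6 -1.5] rot [ 0.  -0.   3.8]
```

View pics/c10.png

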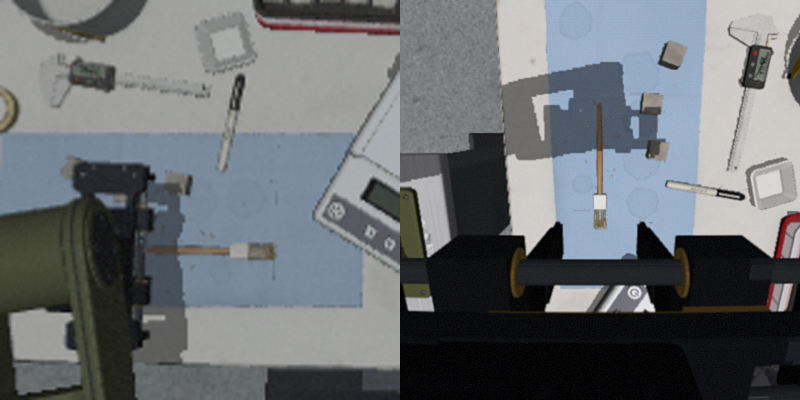

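```bash
python3 -m handwheel '[{"tx":0,"ty":0,"tz":-1.5,"wx":0,"wy":0,"wz":0,"claw":0.6},{"tx":0.4,"ty":1,"tz":-1.5,"wx":0,"wy":0,"wz":0.5,"claw":0.6},{"tx":0.7,"ty":2,"tz":-1.5,"wx":0,"wy":0,"wz":1,"claw":0.6},{"tx":1.1,"ty":3,"tz":-1.5,"wx":0,"wy":0,"wz":1.7,"claw":0.6},{"tx":1.4,"ty":4,"tz":-1.5,"wx":0,"wy":0,"wz":2.3,"claw":0.6},{"tx":1.7,"ty":5,"tz":-1.5,"wx":0,"wy":0,"wz":3,"claw":0.6},{"tx":2.3,"ty":5.6,"tz":-1.5,"wx":0,"wy":0,"wz":3.8,"claw":0.6},{"tx":3,"ty":6,"tz":-1.5,"wx":0,"wy":0,"wz":3.8,"claw":0.6},{"tx":3.5,"ty":6.6,"tz":-1.5,"wx":0,"wy":0,"wz":3.8,"claw":0.6},{"tx":3.5,"ty":6.6,"tz":-1.5,"wx":0,"wy":0,"wz":3.8,"claw":0.6}]'; cat > m6.py <<'E'
from h import *
np.set_printoptions(precision=1,suppress=True)
W=get_image('wrist');T=get_image('top');save(W,'w11')
R={}
for n,z in [('brush_center',6.5),('lid_handle',274),('lid_hinge',91),('power_key_top',79),('tare_key_top',79),('dish_center',57.5),('pan_support',53)]:
    for d in tip_of(W,n)[:2]: print(n,round(d['p'],2),np.array(d['pixel']),atz(W,d['pixel'],z))
o=readout.get_obs();p=np.array(o['position']);Rm=np.array(o['orientation']);print(p)
for k in (0,35,40,45): print(k,proj(W,p-k*Rm[:,2]+10*np.sign(1)*(-Rm[:,1])),proj(W,p-k*Rm[:,2]))
E
python3 m6.py
```

```text
t: 23.35
position: [591.4, -202.6, 324.8]
orientation: [[0.861, -0.508, -0.002], [-0.508, -0.861, 0.0], [-0.002, 0.001, -1.0]]
ft_force: [0.2, 0.4, -0.8]
finger_gap: 0.401
brush_center 0.66 [137.2  52.5] [417.9 132.9   6.5]
lid_handle 0.74 [363.1 213.3] [ 622.3 -232.7  274. ]
lid_hinge 0.68 [357.9 179.4] [ 638.4 -242.6   91. ]
lid_hinge 0.26 [137.   54.3] [449.7  86.8  91. ]
power_key_top 0.69 [207.9 132.5] [471.  -58.7  79. ]
tare_key_top 0.86 [216.5 213.6] [ 404.5 -175.1   79. ]
dish_center 0.66 [308.6 179.7] [ 566.4 -207.8   57.5]
dish_center 0.64 [218.2 213.4] [ 396.8 -177.9   57.5]
[ 589.6 -198.7  328.5]
0 [np.float64(314.55351476098934), np.float64(205.8933014784178)] [np.float64(314.6711777294336), np.float64(218.54534135740576)]
35 [np.float64(313.3791687352379), np.float64(220.90646468508493)] [np.float64(313.53704230881686), np.float64(235.7114377937308)]
40 [np.float64(313.1740702206407), np.float64(223.53002668178698)] [np.float64(313.339604493389), np.float64(238.7017243992883)]
45 [np.float64(312.9572481769962), np.float64(226.30404776165983)] [np.float64(313.1310907302603), np.float64(241.86037579578644)]
```

View pics/w11.png

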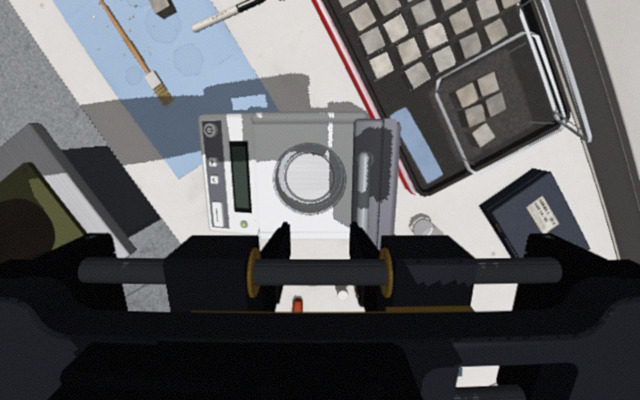

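```bash
python3 -c "
from h import *
move([620.5,-236,262],pose(-30.4,0))
move([620.5,-236,227],pose(-30.4,0))
a0=1.397;F=lambda a:184*np.cos(a)-14*np.sin(a);U=lambda a:184*np.sin(a)+14*np.cos(a)
A=np.linspace(a0,0,27)[1:]
for i in range(0,26,9):
  s=a0 if i==0 else A[i-1]
  for a in A[i:i+9]: print(round(a,3),round(-(F(a)-F(s))/50,2),round((U(s)-U(a))/50,2))
  print()
"
```

```text
t 23.8 shift [0.907 0.334 1.333] rot [-0.003 -0.019  0.013]
t 23.8 shift [0.905 0.334 2.033] rot [-0.003 -0.019  0.013]
1.343 -0.2 0.02
1.29 -0.39 0.06
1.236 -0.58 0.11
1.182 -0.78 0.16
1.128 -0.96 0.23
1.075 -1.15 0.3
1.021 -1.32 0.39
0.967 -1.5 0.48
0.913 -1.67 0.59

0.86 -0.16 0.11
0.806 -0.32 0.24
0.752 -0.47 0.37
0.698 -0.61 0.5
0.645 -0.75 0.65
0.591 -0.87 0.8
0.537 -0.99 0.96
0.484 -1.1 1.13
0.43 -1.2 1.3

0.376 -0.09 0.18
0.322 -0.17 0.36
0.269 -0.25 0.54
0.215 -0.31 0.73
0.161 -0.36 0.92
0.107 -0.4 1.12
0.054 -0.43 1.31
0.0 -0.45 1.51
```

```bash
python3 -m handwheel '[{"tx":0.5,"ty":0.33,"tz":0.3,"wx":0,"wy":0,"wz":0,"claw":0.6},{"tx":0.9,"ty":0.33,"tz":0.8,"wx":0,"wy":0,"wz":0,"claw":0.6},{"tx":0.9,"ty":0.33,"tz":1.3,"wx":0,"wy":0,"wz":0,"claw":0.6},{"tx":0.9,"ty":0.33,"tz":1.5,"wx":0,"wy":0,"wz":0,"claw":0.6},{"tx":0.9,"ty":0.33,"tz":1.7,"wx":0,"wy":0,"wz":0,"claw":0.6},{"tx":0.9,"ty":0.33,"tz":1.9,"wx":0,"wy":0,"wz":0,"claw":0.6},{"tx":0.9,"ty":0.33,"tz":2.03,"wx":0,"wy":0,"wz":0,"claw":0.6},{"tx":0.9,"ty":0.33,"tz":2.03,"wx":0,"wy":0,"wz":0,"claw":0.6},{"tx":0.9,"ty":0.33,"tz":2.03,"wx":0,"wy":0,"wz":0,"claw":0.75},{"tx":0.9,"ty":0.33,"tz":2.03,"wx":0,"wy":0,"wz":0,"claw":0.82}]'; python3 -m handwheel '[{"tx":0,"ty":0,"tz":0,"wx":0,"wy":0,"wz":0,"claw":0.85},{"tx":0,"ty":0,"tz":0,"wx":0,"wy":0,"wz":0,"claw":0.9},{"tx":0,"ty":0,"tz":0,"wx":0,"wy":0,"wz":0,"claw":1},{"tx":0,"ty":0,"tz":0,"wx":0,"wy":0,"wz":0,"claw":1},{"tx":0,"ty":0,"tz":0,"wx":0,"wy":0,"wz":0,"claw":1},{"tx":0,"ty":0,"tz":0,"wx":0,"wy":0,"wz":0,"claw":1},{"tx":0,"ty":0,"tz":0,"wx":0,"wy":0,"wz":0,"claw":1},{"tx":0,"ty":0,"tz":0,"wx":0,"wy":0,"wz":0,"claw":1},{"tx":0,"ty":0,"tz":0,"wx":0,"wy":0,"wz":0,"claw":1},{"tx":0,"ty":0,"tz":0,"wx":0,"wy":0,"wz":0,"claw":1}]'
```

```text
t: 24.8
position: [620.9, -236.6, 227.3]
orientation: [[0.863, -0.505, 0.003], [-0.505, -0.863, -0.001], [0.003, -0.0, -1.0]]
ft_force: [-0.4, -0.1, -0.4]
finger_gap: 0.285
t: 25.8
position: [620.7, -236.5, 226.8]
orientation: [[0.863, -0.505, 0.002], [-0.505, -0.863, -0.001], [0.002, -0.0, -1.0]]
ft_force: [-1.9, 0.6, 5.2]
finger_gap: 0.12
```

```bash
python3 -m handwheel '[{"tx":-0.2,"ty":0,"tz":0.02,"wx":0,"wy":0,"wz":0,"claw":1},{"tx":-0.39,"ty":0,"tz":0.06,"wx":0,"wy":0,"wz":0,"claw":1},{"tx":-0.58,"ty":0,"tz":0.11,"wx":0,"wy":0,"wz":0,"claw":1},{"tx":-0.78,"ty":0,"tz":0.16,"wx":0,"wy":0,"wz":0,"claw":1},{"tx":-0.96,"ty":0,"tz":0.23,"wx":0,"wy":0,"wz":0,"claw":1},{"tx":-1.15,"ty":0,"tz":0.3,"wx":0,"wy":0,"wz":0,"claw":1},{"tx":-1.32,"ty":0,"tz":0.39,"wx":0,"wy":0,"wz":0,"claw":1},{"tx":-1.5,"ty":0,"tz":0.48,"wx":0,"wy":0,"wz":0,"claw":1},{"tx":-1.67,"ty":0,"tz":0.59,"wx":0,"wy":0,"wz":0,"claw":1},{"tx":-1.67,"ty":0,"tz":0.59,"wx":0,"wy":0,"wz":0,"claw":1}]'
```

```text
t: 26.8
position: [546.3, -192.5, 194.8]
orientation: [[0.863, -0.505, -0.003], [-0.505, -0.863, 0.003], [-0.004, -0.001, -1.0]]
ft_force: [-0.1, 3.9, -0.4]
finger_gap: 0.117
```

```bash
python3 -m handwheel '[{"tx":-0.16,"ty":0,"tz":0.11,"wx":0,"wy":0,"wz":0,"claw":1},{"tx":-0.32,"ty":0,"tz":0.24,"wx":0,"wy":0,"wz":0,"claw":1},{"tx":-0.47,"ty":0,"tz":0.37,"wx":0,"wy":0,"wz":0,"claw":1},{"tx":-0.61,"ty":0,"tz":0.5,"wx":0,"wy":0,"wz":0,"claw":1},{"tx":-0.75,"ty":0,"tz":0.65,"wx":0,"wy":0,"wz":0,"claw":1},{"tx":-0.87,"ty":0,"tz":0.8,"wx":0,"wy":0,"wz":0,"claw":1},{"tx":-0.99,"ty":0,"tz":0.96,"wx":0,"wy":0,"wz":0,"claw":1},{"tx":-1.1,"ty":0,"tz":1.13,"wx":0,"wy":0,"wz":0,"claw":1},{"tx":-1.2,"ty":0,"tz":1.3,"wx":0,"wy":0,"wz":0,"claw":1},{"tx":-1.2,"ty":0,"tz":1.3,"wx":0,"wy":0,"wz":0,"claw":1}]'
```

```text
t: 27.8
position: [495.8, -163.1, 129.3]
orientation: [[0.863, -0.505, 0.0], [-0.505, -0.863, 0.001], [-0.0, -0.001, -1.0]]
ft_force: [6.3, 2.4, -4.1]
finger_gap: 0.121
```

```bash
python3 -m handwheel '[{"tx":-0.09,"ty":0,"tz":0.18,"wx":0,"wy":0,"wz":0,"claw":1},{"tx":-0.17,"ty":0,"tz":0.36,"wx":0,"wy":0,"wz":0,"claw":1},{"tx":-0.25,"ty":0,"tz":0.54,"wx":0,"wy":0,"wz":0,"claw":1},{"tx":-0.31,"ty":0,"tz":0.73,"wx":0,"wy":0,"wz":0,"claw":1},{"tx":-0.36,"ty":0,"tz":0.92,"wx":0,"wy":0,"wz":0,"claw":1},{"tx":-0.4,"ty":0,"tz":1.1,"wx":0,"wy":0,"wz":0,"claw":1},{"tx":-0.43,"ty":0,"tz":1.25,"wx":0,"wy":0,"wz":0,"claw":1},{"tx":-0.44,"ty":0,"tz":1.35,"wx":0,"wy":0,"wz":0,"claw":1},{"tx":-0.45,"ty":0,"tz":1.43,"wx":0,"wy":0,"wz":0,"claw":1},{"tx":-0.45,"ty":0,"tz":1.48,"wx":0,"wy":0,"wz":0,"claw":1}]'
```

```text
t: 28.8
position: [477.5, -152.6, 56.9]
orientation: [[0.863, -0.505, 0.002], [-0.505, -0.863, -0.001], [0.002, -0.0, -1.0]]
ft_force: [4.0, 2.9, 1.7]
finger_gap: 0.119
```

```bash
python3 -m handwheel '[{"tx":0,"ty":0,"tz":0.02,"wx":0,"wy":0,"wz":0,"claw":1},{"tx":0,"ty":0,"tz":0.03,"wx":0,"wy":0,"wz":0,"claw":1},{"tx":0,"ty":0,"tz":0.04,"wx":0,"wy":0,"wz":0,"claw":1},{"tx":0,"ty":0,"tz":0.05,"wx":0,"wy":0,"wz":0,"claw":1},{"tx":0,"ty":0,"tz":0.06,"wx":0,"wy":0,"wz":0,"claw":1},{"tx":0,"ty":0,"tz":0.06,"wx":0,"wy":0,"wz":0,"claw":1},{"tx":0,"ty":0,"tz":0.06,"wx":0,"wy":0,"wz":0,"claw":1},{"tx":0,"ty":0,"tz":0.06,"wx":0,"wy":0,"wz":0,"claw":1},{"tx":0,"ty":0,"tz":0.06,"wx":0,"wy":0,"wz":0,"claw":1},{"tx":0,"ty":0,"tz":0.06,"wx":0,"wy":0,"wz":0,"claw":1}]'
```

```text
t: 29.8
position: [477.5, -152.6, 56.4]
orientation: [[0.863, -0.505, 0.001], [-0.505, -0.863, -0.0], [0.001, -0.0, -1.0]]
ft_force: [-1.3, 5.5, 13.1]
finger_gap: 0.118
```

```bash
python3 -m handwheel '[{"tx":0,"ty":0,"tz":-0.05,"wx":0,"wy":0,"wz":0,"claw":1},{"tx":0,"ty":0,"tz":-0.05,"wx":0,"wy":0,"wz":0,"claw":0.79},{"tx":0,"ty":0,"tz":-0.05,"wx":0,"wy":0,"wz":0,"claw":0.79},{"tx":0,"ty":0,"tz":-0.05,"wx":0,"wy":0,"wz":0,"claw":0.79},{"tx":0,"ty":0,"tz":-0.05,"wx":0,"wy":0,"wz":0,"claw":0.79},{"tx":0,"ty":0,"tz":-0.3,"wx":0,"wy":0,"wz":0,"claw":0.79},{"tx":0,"ty":0,"tz":-0.7,"wx":0,"wy":0,"wz":0,"claw":0.79},{"tx":0,"ty":0,"tz":-1.2,"wx":0,"wy":0,"wz":0,"claw":0.79},{"tx":0,"ty":0,"tz":-1.7,"wx":0,"wy":0,"wz":0,"claw":1},{"tx":0,"ty":0,"tz":-1.7,"wx":0,"wy":0,"wz":0,"claw":1}]'; cat > m7.py <<'E'
from h import *
np.set_printoptions(precision=1,suppress=True)
W=get_image('wrist');save(W,'w12')
for n,z in [('lid_handle',105),('power_key_top',77),('tare_key_top',77)]:
    for d in tip_of(W,n)[:2]: print(n,round(d['p'],2),np.array(d['pixel']),atz(W,d['pixel'],z))
    for d in find_in(W,n)[:2]: r=d['rect'];print('  rect',round(d['p'],2),np.array(r),atz(W,((r[0]+r[2])/2,(r[1]+r[3])/2),z))
o=readout.get_obs();p=np.array(o['position']);print(p,o['ft_force'],o['finger_gap'])
print('pred',proj(W,[473,-56.5,77]),proj(W,[400.4,-180.7,77]))
E
python3 m7.py
```

```text
t: 30.8
position: [480.1, -153.9, 144.8]
orientation: [[0.863, -0.505, 0.009], [-0.505, -0.863, -0.004], [0.01, -0.001, -1.0]]
ft_force: [0.4, -1.1, 0.6]
finger_gap: 0.093
lid_handle 0.79 [319.1 196.8] [ 484.8 -146.3  105. ]
  rect 0.66 [310.5  93.  554.7 310.4] [ 572.4 -203.3  105. ]
power_key_top 0.88 [260.1 116.7] [473.  -57.1  77. ]
  rect 0.89 [249.6 106.  271.3 126.7] [473.4 -57.   77. ]
[ 476.5 -152.3  138. ] [-0.  -0.5  0.6] 0.0027713924612607355
pred [np.float64(259.76235149408046), np.float64(116.1265718203376)] [np.float64(266.87770104038304), np.float64(256.5781462159313)]
```

```bash
python3 -c "
from h import *
R=pose(-30.4,13.5);K=np.array([473.2,-57,77])
move(K+(38-60)*R[:,2],R)
move(K+(38-8)*R[:,2],R)
T=K-144*np.array([.506,.863,0]);print(T, R.T@(T-K)/50)"
```

```text
t 31.15 shift [-1.121 -1.611  0.794] rot [0.    1.697 0.007]
t 31.15 shift [-0.877 -1.611  1.805] rot [0.    1.697 0.007]
[ 400.336 -181.272   77.   ] [7.70738161e-04 2.88115886e+00 1.85037861e-04]
```

```bash
python3 -m handwheel '[{"tx":-0.6,"ty":-0.8,"tz":0,"wx":0,"wy":0.85,"wz":0,"claw":1},{"tx":-1.12,"ty":-1.61,"tz":0,"wx":0,"wy":1.7,"wz":0,"claw":1},{"tx":-1.12,"ty":-1.61,"tz":0.4,"wx":0,"wy":1.7,"wz":0,"claw":1},{"tx":-1.12,"ty":-1.61,"tz":0.8,"wx":0,"wy":1.7,"wz":0,"claw":1},{"tx":-1.06,"ty":-1.61,"tz":1.05,"wx":0,"wy":1.7,"wz":0,"claw":1},{"tx":-1.0,"ty":-1.61,"tz":1.3,"wx":0,"wy":1.7,"wz":0,"claw":1},{"tx":-0.94,"ty":-1.61,"tz":1.55,"wx":0,"wy":1.7,"wz":0,"claw":1},{"tx":-0.88,"ty":-1.61,"tz":1.8,"wx":0,"wy":1.7,"wz":0,"claw":1},{"tx":-0.88,"ty":-1.61,"tz":1.8,"wx":0,"wy":1.7,"wz":0,"claw":1},{"tx":-0.88,"ty":-1.61,"tz":1.8,"wx":0,"wy":1.7,"wz":0,"claw":1}]'; python3 -c "
from h import *
R=pose(-30.4,13.5);K=np.array([473.2,-57,77]);move(K+30*R[:,2],R)
W=get_image('wrist')
print('key',proj(W,K),[d['pixel'] for d in tip_of(W,'power_key_top')],'tip',proj(W,K+30*R[:,2]-38*R[:,2]))
save(W,'w13',(220,100,420,250),4)"
```

```text
t: 32.15
position: [480.2, -61.4, 49.1]
orientation: [[0.838, -0.506, 0.203], [-0.492, -0.863, -0.119], [0.236, 0.0, -0.972]]
ft_force: [-0.4, 0.5, -0.5]
finger_gap: 0.008
t 32.15 shift [-0.029 -0.005  0.019] rot [ 0.    -0.015  0.001]
key [np.float64(317.0727003207644), np.float64(233.512288223829)] [[306.8, 230.1]] tip [np.float64(317.0014847287274), np.float64(238.0088288625759)]
```

View pics/w13.png

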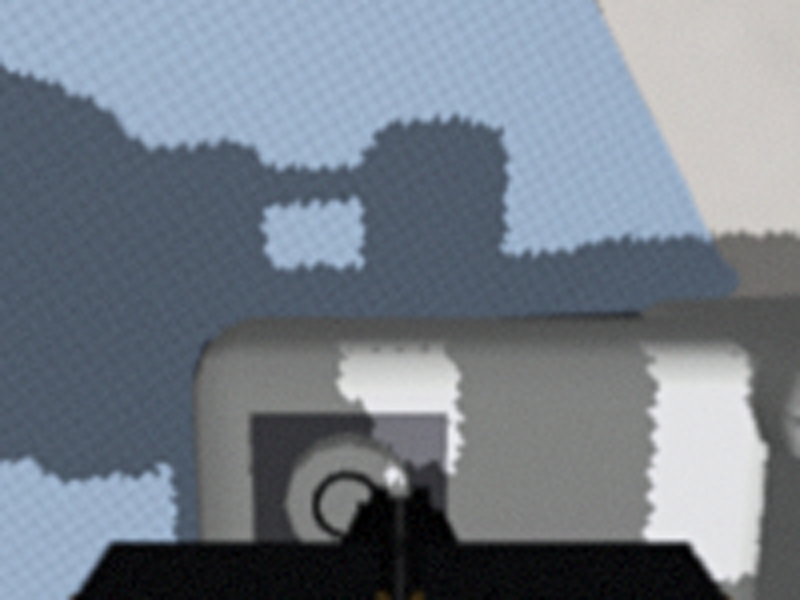

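```bash
python3 - <<'E'
from h import *
np.set_printoptions(precision=1,suppress=True)
W=get_image('wrist');T=get_image('top');S=get_image('scene');o=readout.get_obs();R=np.array(o['orientation']);p=np.array(o['position'])
A=np.array(W['R'])@R; b=np.array(W['R'])@p+W['t']
def cam(p,y,t):
    c=dict(W);c['R']=A@pose(y,t).T;c['t']=b-c['R']@np.array(p);return c
px=[d['pixel'] for d in tip_of(W,'power_key_top')][0];print(p,px,W['fx'])
c7=cam([476.5,-152.3,138],-30.4,0.2)
print('check',proj(c7,[473,-57.1,77]))
for q in (px,(306.5,228)):
  print(tri([(W,q),(c7,(260.1,116.7))]),tri([(W,q),(c7,(260.1,116.7)),(T,(274.2,224.))]))
for z in (77,72,67,62): print(z,atz(W,px,z),atz(c7,(260.1,116.7),z),atz(T,(274.2,224),z))
for n in ('power_key_top','tare_key_top'):
  for I in (T,S): print(n,[(d['p'],d['pixel']) for d in tip_of(I,n)[:2]])
E
```

```text
[480.7 -61.1  50.3] [306.9, 227.7] 281.58419755244086
check [np.float64(263.1274012599324), np.float64(115.71006245605886)]
(array([469.2, -54.7,  65.6]), [np.float64(0.8018836142249466), np.float64(0.8018836142249082)]) (array([469.7, -54.9,  65.7]), [np.float64(0.507835519825273), np.float64(1.2995184370550141), np.float64(1.1330306493460067)])
(array([469. , -54.7,  65.4]), [np.float64(0.6274494900115598), np.float64(0.6274494900115493)]) (array([469.6, -54.9,  65.6]), [np.float64(0.42862534996324136), np.float64(1.183305472375625), np.float64(1.2424401482154233)])
77 [470.1 -49.7  77. ] [470.1 -56.4  77. ] [470.5 -56.6  77. ]
72 [470.1 -51.8  72. ] [469.4 -55.7  72. ] [470.6 -56.   72. ]
67 [470.  -53.9  67. ] [468.6 -55.1  67. ] [470.7 -55.5  67. ]
62 [469.9 -56.   62. ] [467.8 -54.4  62. ] [470.8 -55.   62. ]
power_key_top [(0.67, [191.6, 215.7])]
power_key_top [(0.38, [281.7, 186.3])]
tare_key_top [(0.64, [310.7, 245.5])]
tare_key_top [(0.48, [286.9, 211.3])]
```

```bash
python3 -m handwheel '[{"tx":-0.08,"ty":0,"tz":0,"wx":0,"wy":0,"wz":0,"claw":1},{"tx":-0.17,"ty":0,"tz":0,"wx":0,"wy":0,"wz":0,"claw":1},{"tx":-0.17,"ty":0,"tz":0.03,"wx":0,"wy":0,"wz":0,"claw":1},{"tx":-0.17,"ty":0,"tz":0.06,"wx":0,"wy":0,"wz":0,"claw":1},{"tx":-0.17,"ty":0,"tz":0.09,"wx":0,"wy":0,"wz":0,"claw":1},{"tx":-0.17,"ty":0,"tz":0.12,"wx":0,"wy":0,"wz":0,"claw":1},{"tx":-0.17,"ty":0,"tz":0.15,"wx":0,"wy":0,"wz":0,"claw":1},{"tx":-0.17,"ty":0,"tz":0.18,"wx":0,"wy":0,"wz":0,"claw":1},{"tx":-0.17,"ty":0,"tz":0.2,"wx":0,"wy":0,"wz":0,"claw":1},{"tx":-0.17,"ty":0,"tz":0.2,"wx":0,"wy":0,"wz":0,"claw":1}]'; python3 -m handwheel '[{"tx":0,"ty":0,"tz":0,"wx":0,"wy":0,"wz":0,"claw":1},{"tx":0,"ty":0,"tz":0.01,"wx":0,"wy":0,"wz":0,"claw":1},{"tx":0,"ty":0,"tz":0.02,"wx":0,"wy":0,"wz":0,"claw":1},{"tx":0,"ty":0,"tz":0.03,"wx":0,"wy":0,"wz":0,"claw":1},{"tx":0,"ty":0,"tz":0.04,"wx":0,"wy":0,"wz":0,"claw":1},{"tx":0,"ty":0,"tz":0.05,"wx":0,"wy":0,"wz":0,"claw":1},{"tx":0,"ty":0,"tz":0.06,"wx":0,"wy":0,"wz":0,"claw":1},{"tx":0,"ty":0,"tz":0.06,"wx":0,"wy":0,"wz":0,"claw":1},{"tx":0,"ty":0,"tz":0.06,"wx":0,"wy":0,"wz":0,"claw":1},{"tx":0,"ty":0,"tz":0.06,"wx":0,"wy":0,"wz":0,"claw":1}]'
```

```text
t: 33.65
position: [475.0, -58.0, 37.5]
orientation: [[0.839, -0.505, 0.204], [-0.491, -0.863, -0.119], [0.236, -0.0, -0.972]]
ft_force: [0.1, 0.4, -0.1]
finger_gap: 0.007
t: 34.65
position: [475.8, -58.3, 34.9]
orientation: [[0.838, -0.505, 0.204], [-0.491, -0.863, -0.119], [0.237, -0.0, -0.972]]
ft_force: [-0.6, -0.8, -0.0]
finger_gap: 0.006
```

```bash
python3 -m handwheel '[{"tx":0,"ty":0,"tz":0.01,"wx":0,"wy":0,"wz":0,"claw":1},{"tx":0,"ty":0,"tz":0.02,"wx":0,"wy":0,"wz":0,"claw":1},{"tx":0,"ty":0,"tz":0.03,"wx":0,"wy":0,"wz":0,"claw":1},{"tx":0,"ty":0,"tz":0.04,"wx":0,"wy":0,"wz":0,"claw":1},{"tx":0,"ty":0,"tz":0.05,"wx":0,"wy":0,"wz":0,"claw":1},{"tx":0,"ty":0,"tz":0.06,"wx":0,"wy":0,"wz":0,"claw":1},{"tx":0,"ty":0,"tz":0.07,"wx":0,"wy":0,"wz":0,"claw":1},{"tx":0,"ty":0,"tz":0.08,"wx":0,"wy":0,"wz":0,"claw":1},{"tx":0,"ty":0,"tz":0.08,"wx":0,"wy":0,"wz":0,"claw":1},{"tx":0,"ty":0,"tz":0.08,"wx":0,"wy":0,"wz":0,"claw":1}]'
```

```text
t: 35.65
position: [476.5, -58.8, 30.9]
orientation: [[0.839, -0.505, 0.204], [-0.491, -0.863, -0.119], [0.236, -0.0, -0.972]]
ft_force: [0.6, -1.1, -0.1]
finger_gap: 0.004
```

```bash
python3 -m handwheel '[{"tx":0,"ty":0,"tz":0.01,"wx":0,"wy":0,"wz":0,"claw":1},{"tx":0,"ty":0,"tz":0.02,"wx":0,"wy":0,"wz":0,"claw":1},{"tx":0,"ty":0,"tz":0.03,"wx":0,"wy":0,"wz":0,"claw":1},{"tx":0,"ty":0,"tz":0.04,"wx":0,"wy":0,"wz":0,"claw":1},{"tx":0,"ty":0,"tz":0.05,"wx":0,"wy":0,"wz":0,"claw":1},{"tx":0,"ty":0,"tz":0.06,"wx":0,"wy":0,"wz":0,"claw":1},{"tx":0,"ty":0,"tz":0.07,"wx":0,"wy":0,"wz":0,"claw":1},{"tx":0,"ty":0,"tz":0.08,"wx":0,"wy":0,"wz":0,"claw":1},{"tx":0,"ty":0,"tz":0.08,"wx":0,"wy":0,"wz":0,"claw":1},{"tx":0,"ty":0,"tz":0.08,"wx":0,"wy":0,"wz":0,"claw":1}]'
```

```text
t: 36.65
position: [477.4, -59.3, 27.1]
orientation: [[0.839, -0.505, 0.204], [-0.491, -0.863, -0.119], [0.236, -0.0, -0.972]]
ft_force: [-1.1, 0.3, 1.3]
finger_gap: 0.001
```

```bash
python3 -m handwheel '[{"tx":0,"ty":0,"tz":0.01,"wx":0,"wy":0,"wz":0,"claw":1},{"tx":0,"ty":0,"tz":0.02,"wx":0,"wy":0,"wz":0,"claw":1},{"tx":0,"ty":0,"tz":0.03,"wx":0,"wy":0,"wz":0,"claw":1},{"tx":0,"ty":0,"tz":0.04,"wx":0,"wy":0,"wz":0,"claw":1},{"tx":0,"ty":0,"tz":0.05,"wx":0,"wy":0,"wz":0,"claw":1},{"tx":0,"ty":0,"tz":0.06,"wx":0,"wy":0,"wz":0,"claw":1},{"tx":0,"ty":0,"tz":0.06,"wx":0,"wy":0,"wz":0,"claw":1},{"tx":0,"ty":0,"tz":0.06,"wx":0,"wy":0,"wz":0,"claw":1},{"tx":0,"ty":0,"tz":0.06,"wx":0,"wy":0,"wz":0,"claw":1},{"tx":0,"ty":0,"tz":0.06,"wx":0,"wy":0,"wz":0,"claw":1}]'
```

```text
t: 37.65
position: [477.9, -59.6, 24.1]
orientation: [[0.839, -0.505, 0.204], [-0.491, -0.863, -0.119], [0.236, -0.0, -0.972]]
ft_force: [-2.8, 0.6, 2.6]
finger_gap: 0.006
```

```bash
python3 -m handwheel '[{"tx":0,"ty":0,"tz":0.01,"wx":0,"wy":0,"wz":0,"claw":1},{"tx":0,"ty":0,"tz":0.02,"wx":0,"wy":0,"wz":0,"claw":1},{"tx":0,"ty":0,"tz":0.03,"wx":0,"wy":0,"wz":0,"claw":1},{"tx":0,"ty":0,"tz":0.04,"wx":0,"wy":0,"wz":0,"claw":1},{"tx":0,"ty":0,"tz":0.05,"wx":0,"wy":0,"wz":0,"claw":1},{"tx":0,"ty":0,"tz":0.06,"wx":0,"wy":0,"wz":0,"claw":1},{"tx":0,"ty":0,"tz":0.06,"wx":0,"wy":0,"wz":0,"claw":1},{"tx":0,"ty":0,"tz":0.06,"wx":0,"wy":0,"wz":0,"claw":1},{"tx":0,"ty":0,"tz":0.06,"wx":0,"wy":0,"wz":0,"claw":1},{"tx":0,"ty":0,"tz":0.06,"wx":0,"wy":0,"wz":0,"claw":1}]'
```

```text
t: 38.65
position: [478.1, -59.7, 23.4]
orientation: [[0.839, -0.506, 0.202], [-0.491, -0.863, -0.119], [0.234, 0.001, -0.972]]
ft_force: [-16.2, 6.3, 22.6]
finger_gap: 0.003
```

```bash
python3 -m handwheel '[{"tx":0,"ty":0,"tz":-0.2,"wx":0,"wy":0,"wz":0,"claw":1},{"tx":0,"ty":0,"tz":-0.6,"wx":0,"wy":0,"wz":0,"claw":1},{"tx":0,"ty":0,"tz":-0.8,"wx":0,"wy":0,"wz":0,"claw":1},{"tx":0,"ty":0,"tz":-0.8,"wx":0,"wy":0,"wz":0,"claw":1},{"tx":0,"ty":0.8,"tz":-0.8,"wx":0,"wy":0,"wz":0,"claw":1},{"tx":0,"ty":1.6,"tz":-0.8,"wx":0,"wy":0,"wz":0,"claw":1},{"tx":0,"ty":2.4,"tz":-0.8,"wx":0,"wy":0,"wz":0,"claw":1},{"tx":0,"ty":2.88,"tz":-0.8,"wx":0,"wy":0,"wz":0,"claw":1},{"tx":0,"ty":2.88,"tz":-0.8,"wx":0,"wy":0,"wz":0,"claw":1},{"tx":0,"ty":2.88,"tz":-0.8,"wx":0,"wy":0,"wz":0,"claw":1}]'; python3 - <<'E'
from h import *
np.set_printoptions(precision=1,suppress=True)
W=get_image('wrist');T=get_image('top');o=readout.get_obs();R=np.array(o['orientation']);p=np.array(o['position'])
tip=p-38*R[:,2];print('p',p,'tip',tip,'tip line at z62:',p+R[:,2]*(62-p[2])/R[2,2],'T tare',atz(T,(311.5,246.2),64),'T power',atz(T,(274.2,224.),64))
for I,n in((W,'W'),(T,'T')):
  for k in ('tare_key_top','power_key_top'):
    print(n,k,[(round(d['p'],2),np.array(d['pixel']),atz(I,d['pixel'],64)) for d in tip_of(I,k)[:2]])
E
```

```text
t: 39.65
position: [397.3, -179.5, 59.3]
orientation: [[0.838, -0.507, 0.203], [-0.493, -0.862, -0.119], [0.236, -0.001, -0.972]]
ft_force: [-0.5, 0.4, -0.2]
finger_gap: 0.009
p [ 397.9 -178.8   59.6] tip [ 390.1 -174.3   96.5] tip line at z62: [ 397.4 -178.5   62. ] T tare [ 401.1 -178.4   64. ] T power [470.8 -55.2  64. ]
W tare_key_top [(0.97, array([320.6, 216.7]), array([ 399.5, -175.9,   64. ]))]
W power_key_top [(0.58, array([319.4,   9.6]), array([469.7, -54.6,  64. ]))]
T tare_key_top [(0.37, array([312. , 249.1]), array([ 391.8, -180.2,   64. ]))]
T power_key_top [(0.61, array([276.2, 225.1]), array([467.3, -61.8,  64. ]))]
```

```bash
python3 -m handwheel '[{"tx":0.03,"ty":0,"tz":0.2,"wx":0,"wy":0,"wz":0,"claw":1},{"tx":0.03,"ty":0,"tz":0.4,"wx":0,"wy":0,"wz":0,"claw":1},{"tx":0.03,"ty":0,"tz":0.5,"wx":0,"wy":0,"wz":0,"claw":1},{"tx":0.03,"ty":0,"tz":0.55,"wx":0,"wy":0,"wz":0,"claw":1},{"tx":0.03,"ty":0,"tz":0.6,"wx":0,"wy":0,"wz":0,"claw":1},{"tx":0.03,"ty":0,"tz":0.64,"wx":0,"wy":0,"wz":0,"claw":1},{"tx":0.03,"ty":0,"tz":0.68,"wx":0,"wy":0,"wz":0,"claw":1},{"tx":0.03,"ty":0,"tz":0.72,"wx":0,"wy":0,"wz":0,"claw":1},{"tx":0.03,"ty":0,"tz":0.72,"wx":0,"wy":0,"wz":0,"claw":1},{"tx":0.03,"ty":0,"tz":0.72,"wx":0,"wy":0,"wz":0,"claw":1}]'; python3 -m handwheel '[{"tx":0,"ty":0,"tz":0.01,"wx":0,"wy":0,"wz":0,"claw":1},{"tx":0,"ty":0,"tz":0.02,"wx":0,"wy":0,"wz":0,"claw":1},{"tx":0,"ty":0,"tz":0.03,"wx":0,"wy":0,"wz":0,"claw":1},{"tx":0,"ty":0,"tz":0.04,"wx":0,"wy":0,"wz":0,"claw":1},{"tx":0,"ty":0,"tz":0.05,"wx":0,"wy":0,"wz":0,"claw":1},{"tx":0,"ty":0,"tz":0.06,"wx":0,"wy":0,"wz":0,"claw":1},{"tx":0,"ty":0,"tz":0.07,"wx":0,"wy":0,"wz":0,"claw":1},{"tx":0,"ty":0,"tz":0.07,"wx":0,"wy":0,"wz":0,"claw":1},{"tx":0,"ty":0,"tz":0.07,"wx":0,"wy":0,"wz":0,"claw":1},{"tx":0,"ty":0,"tz":0.07,"wx":0,"wy":0,"wz":0,"claw":1}]'
```

```text
t: 40.95
position: [406.3, -184.6, 25.7]
orientation: [[0.839, -0.505, 0.204], [-0.491, -0.863, -0.119], [0.236, -0.0, -0.972]]
ft_force: [-1.7, 1.3, 1.9]
finger_gap: 0.002
t: 41.95
position: [406.6, -184.8, 23.9]
orientation: [[0.839, -0.505, 0.202], [-0.491, -0.863, -0.118], [0.234, 0.0, -0.972]]
ft_force: [-15.0, 7.2, 21.4]
finger_gap: 0.005
```

```bash
python3 -m handwheel '[{"tx":0,"ty":0,"tz":-0.2,"wx":0,"wy":0,"wz":0,"claw":1},{"tx":0,"ty":0,"tz":-0.6,"wx":0,"wy":0,"wz":0,"claw":1},{"tx":0,"ty":0,"tz":-1.4,"wx":0,"wy":0,"wz":0,"claw":1},{"tx":0,"ty":0,"tz":-2.2,"wx":0,"wy":0,"wz":0,"claw":1},{"tx":0,"ty":0,"tz":-3,"wx":0,"wy":0,"wz":0,"claw":1},{"tx":0,"ty":0,"tz":-3,"wx":0,"wy":0,"wz":0,"claw":1},{"tx":0,"ty":0,"tz":-3,"wx":0,"wy":0,"wz":0,"claw":1},{"tx":0,"ty":0,"tz":-3,"wx":0,"wy":0,"wz":0,"claw":1},{"tx":0,"ty":0,"tz":-3,"wx":0,"wy":0,"wz":0,"claw":1},{"tx":0,"ty":0,"tz":-3,"wx":0,"wy":0,"wz":0,"claw":1}]'; python3 - <<'E'
from h import *
np.set_printoptions(precision=1,suppress=True)
W=get_image('wrist');T=get_image('top')
for I in (W,T):
  for k,z in (('brush_center',6.5),('lid_handle',105),('power_key_top',66),('tare_key_top',66)):
    print(k,[(round(d['p'],2),np.array(d['pixel']),atz(I,d['pixel'],z)) for d in tip_of(I,k)[:2]])
print('shut-handle',proj(W,[477.5,-152.6,105]),proj(T,[477.5,-152.6,105]),readout.get_obs()['ft_force'])
E
```

```text
t: 42.95
position: [375.7, -166.7, 165.9]
orientation: [[0.839, -0.505, 0.202], [-0.491, -0.863, -0.118], [0.234, -0.0, -0.972]]
ft_force: [-0.3, -0.0, 0.1]
finger_gap: 0.006
brush_center []
lid_handle [(0.87, array([388.3, 128.1]), array([ 484.3, -149.8,  105. ]))]
power_key_top [(0.78, array([318.2,  54.1]), array([467.7, -55.2,  66. ]))]
tare_key_top [(0.58, array([318.9, 186.4]), array([ 398.9, -173.9,   66. ]))]
brush_center [(0.73, array([217.6, 239. ]), array([417.5, 141.1,   6.5])), (0.53, array([471.5, 247.9]), array([ 404.1, -723.9,    6.5]))]
lid_handle [(0.82, array([301.7, 224.6]), array([ 469.7, -146.5,  105. ]))]
power_key_top [(0.62, array([273.3, 223.2]), array([473.3, -52.4,  66. ]))]
tare_key_top []
shut-handle [np.float64(383.87094106941765), np.float64(134.11097736476677)] [np.float64(303.68576484374137), np.float64(222.1670008656191)] [-0.1 -0.2  0.2]
```

```bash
python3 -c "
from workcell import env
print(env.close_job())"
```

```text
the job is handed in; nothing more can be done
None
```

I laid the brush on the mat, closed the lid gently, pressed the power key, let it come up, then pressed the tare key. I handed the job in at about 43 s; no verdict was reported.

**Brush:** It lies flat on the blue mat. The picture taken after I let go put it at about x 412, y 130 mm, with the cubes and the pen undisturbed. The last top-camera detection read (417, 141), which is still well inside the mat.

**Lid:** I guided it down by its handle at about 0.5 rad/s. It then met a hard stop, with about 13 N pushing back. The last detections put the handle within about 10 mm of the shut position, in two directions that don't quite agree, so the hard stop is the firmer evidence.

**Keys:** The power key gave a soft rise over about 4 mm, then a hard stop at 22 N. The tare key showed a similar rise and a hard stop at 21 N. Both hard stops also had about 15 N sideways, which I did not explain. I inferred the presses from these forces and did not see key travel. The force was back to zero after I lifted off.

**What disagreed or failed:**
- **Fingertips:** They end about 38 mm short of the reported TCP. My first two grasps of the brush therefore closed on nothing, and the brush did not move. I corrected for the offset afterwards.
- **Power key position:** It measured about 10 mm lower than I had worked out from the given sizes, and about 8 mm off sideways from my aim. I corrected both before pressing.
- **Dish:** I did not look at it again after the lid was shut. No contact with it was felt.

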